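# Pack the filter cubes and stack the totes

## Task

Press the latch button on the filter cabinet and let its drawer spring open fully by itself, without touching it on the way. Lift the upper of the two nested totes off, stand every filter cube from the drawer upright in the lower tote, then put the upper tote back on top turned half a turn, so that it rests level on the lower tote's ledges above the cubes instead of nesting. Push the drawer shut until it latches, and leave the other things on the bench where they are.

Things in the scene. Friction and masses are not known exactly. Their poses are not given: they have to be found in the camera images.
- cab: Low cream filter cabinet, fixed to the bench, 142 mm deep (x) by 214 mm wide (y), 68 mm tall, one drawer in its front. Origin: on the bench under the middle of its front; x points from the front to the back (the drawer comes out along -x), z up.
- drawer (a joint): How far the drawer is out, in m: 0 shut and latched, 0.1 fully out. A spring pushes it out (3 N shut, 1.5 N out; damped, about 0.6 s). Pushed shut it rides over the latch, taking about 6 N (more if pushed fast), and snaps in; it can go to -0.004, a stop, and settles at 0. Inside 92 mm deep (x), 190 mm wide (y), floor 10 mm and walls 24 mm above the bench.
- drawer_front (a point): Middle of the outer face of the drawer's front panel (8 mm thick, 214 mm wide, from 3 to 59 mm above the bench), 31 mm above the bench; it moves with the drawer.
- button (a joint): How far the latch button is pressed down, in m: 0 up, 0.008 fully down. Sprung: 1.5 N to start, 4.5 N fully down. From about 0.004 the drawer is let go.
- button_top (a point): Centre of the top of the round metal latch button, 28 mm across, on the cabinet's top, 50 mm behind the front; 78 mm above the bench when up.
- cube0: Filter cube 1 of up to 4: black block 30 x 32 mm, 22 mm tall (filter cube, about 90 g), with an upright metal finger tab on top, centred, 10 mm thick along the cube's x, 24 mm wide along its y, from 22 to 46 mm above the underside. Origin: centre of the underside, z up. At the start upright on the drawer's floor with its x about along the cabinet's x, in a row across the drawer about 45 mm apart. May be absent.
- cube1: Filter cube 2 of up to 4: black block 30 x 32 mm, 22 mm tall (filter cube, about 90 g), with an upright metal finger tab on top, centred, 10 mm thick along the cube's x, 24 mm wide along its y, from 22 to 46 mm above the underside. Origin: centre of the underside, z up. At the start upright on the drawer's floor with its x about along the cabinet's x, in a row across the drawer about 45 mm apart. May be absent.
- cube2: Filter cube 3 of up to 4: black block 30 x 32 mm, 22 mm tall (filter cube, about 90 g), with an upright metal finger tab on top, centred, 10 mm thick along the cube's x, 24 mm wide along its y, from 22 to 46 mm above the underside. Origin: centre of the underside, z up. At the start upright on the drawer's floor with its x about along the cabinet's x, in a row across the drawer about 45 mm apart. May be absent.
- cube3: Filter cube 4 of up to 4: black block 30 x 32 mm, 22 mm tall (filter cube, about 90 g), with an upright metal finger tab on top, centred, 10 mm thick along the cube's x, 24 mm wide along its y, from 22 to 46 mm above the underside. Origin: centre of the underside, z up. At the start upright on the drawer's floor with its x about along the cabinet's x, in a row across the drawer about 45 mm apart. May be absent.
- tote_low: Lower of two alike grey plastic stack-nest totes, on the bench beside the cabinet. 66 mm wide (own x) by 200 mm long (own y) at the rim, 60 mm tall, 0.18 kg, walls 2 mm. Origin: centre of the underside, z up. Sides lean in to a floor 3 mm thick, 44 x 178 mm inside, notched at the ends; the top 12 mm of the sides is an upright band, 66 mm over the outside, good to grip across x.
- tote_up: Upper tote, same shape and frame, 0.15 to 0.22 kg; it starts nested in the lower one, same way round, its underside 26 mm above the lower's. Turned half a turn about the vertical it rests on the ledges instead, its underside 54 mm above the lower's, with 7 mm of play sideways.
- tote_low_one (a point): On the lower tote: middle of the rim at the end with a single ledge block (100 mm along +y, 60 mm up). That block, 14 mm wide, is in the middle of the end; the -y end has two, in the corners. All reach 20 mm in from the rim's outside; tops 54, undersides 28 mm above the tote's underside.
- tote_up_one (a point): The same point on the upper tote: middle of the rim at its single-ledge end.
- oil: Bystander: small amber immersion-oil bottle, 28 mm across, 62 mm tall; origin under its centre.
- dishes: Bystander: two stacked clear dishes, 60 mm across, 25 mm tall together; origin under the centre.
- slidebox: Bystander: blue slide box 95 x 85 x 33 mm; origin under its centre.
- tipbox: Bystander: white pipette-tip rack 120 x 80 x 54 mm; origin under its centre.
- mouse: Bystander: black computer mouse 100 x 60 x 30 mm; origin under its centre.
- ethanol: Bystander: white bottle, 44 mm across, 100 mm tall; origin under its centre.
Not all that is in view belongs to the job. Leave any green look-alike of the tote_up alone.

How it is judged (in metres and radians):
On the way, in this order (a step that is already met when the one before it is completed fails the run):
1. the drawer has sprung fully open (value of joint drawer above 0.09 m), for 0.2 s.
2. every filter cube stands in the lower tote, let go (x of cube0 in the frame of tote_low between -0.022 and 0.022 m and y of cube0 in the frame of tote_low between -0.085 and 0.085 m and z of each of cube0, cube1, cube2, cube3 in the frame of tote_low below 0.008 m and angle between each of cube0, cube1, cube2, cube3's own z axis and vertical below 0.2 rad and contact force between the fingers and cube0 below 0.1 N and x of cube1 in the frame of tote_low between -0.022 and 0.022 m and y of cube1 in the frame of tote_low between -0.085 and 0.085 m and contact force between the fingers and cube1 below 0.1 N and x of cube2 in the frame of tote_low between -0.022 and 0.022 m and y of cube2 in the frame of tote_low between -0.085 and 0.085 m and contact force between the fingers and cube2 below 0.1 N and x of cube3 in the frame of tote_low between -0.022 and 0.022 m and y of cube3 in the frame of tote_low between -0.085 and 0.085 m and contact force between the fingers and cube3 below 0.1 N), for 0.2 s.
3. the upper tote rests, half a turn round, on the lower tote's ledges (z of tote_up in the frame of tote_low between 0.0515 and 0.0565 m and horizontal distance between tote_up and tote_low below 0.014 m and y of tote_up_one in the frame of tote_low below -0.05 m and angle between the y axis of tote_up and the y axis of tote_low, either way round below 0.15 rad and angle between tote_up's own z axis and vertical below 0.06 rad), for 0.2 s.
At the end, for the whole second after the job is handed in: Cubes upright (0.2 rad) on the lower tote's floor, untouched; lower tote level on the bench; upper tote at rest half a turn round on its ledges (51.5 to 56.5 mm up, within 14 mm, 0.15 rad aligned, level within 0.06 rad); drawer latched within 4 mm, button up (all of step 2 and all of step 3 and value of joint drawer between -0.004 and 0.004 m and value of joint button below 0.003 m and angle between tote_low's own z axis and vertical below 0.06 rad and height (world z) of tote_low below 0.006 m and linear speed of each of tote_up, tote_low below 0.02 m/s).
It fails at once if the robot touches the drawer while it springs open with the cubes in it (((height (world z) of cube0 above 0.007 m and horizontal distance between cube0 and drawer_front below 0.12 m) or (height (world z) of cube1 above 0.007 m and horizontal distance between cube1 and drawer_front below 0.12 m) or (height (world z) of cube2 above 0.007 m and horizontal distance between cube2 and drawer_front below 0.12 m) or (height (world z) of cube3 above 0.007 m and horizontal distance between cube3 and drawer_front below 0.12 m)) and velocity of joint drawer above 0.06 m/s and value of joint drawer between 0.01 and 0.085 m and contact force between any of the fingers, the arm and drawer above 1 N).
It fails at once if a bystander is pushed more than 3 cm or tipped over (distance of any of oil, dishes, slidebox, tipbox, mouse, ethanol from where it was at the start of the episode above 0.03 m or angle between any of oil, dishes, slidebox, tipbox, mouse, ethanol's own z axis and vertical above 0.7 rad).
Of cube0, cube1, cube2, cube3 only 2 to 4 are there at a start; the rules pass over those that are not, and their reading is None.
At some moment in a run one of tote_low, tote_up may be knocked a few centimetres aside while the robot is not near it.
Once in a run the grip may slacken for a moment while it holds something.
It also fails if it takes over 210 s, if anything falls off the work surface, if the arm or the gripper's body presses on something with over 40 N, if the wrist force passes 120 N, or if a joint passes its speed limit or range.

## Robot

A 7-joint arm with a two-finger parallel gripper is mounted at the origin on the work surface. World frame = base frame: x ahead of the robot, y to its left, z up, the work surface at z = 0. Lengths are in mm, angles in rad, forces in N, time in s.
With the tool pointing down it reaches from about 425 to 950 mm from the base axis. Payload 4.7 kg.
Tool frame: the origin (TCP) lies at the very end of the fingers, on their centre line; the grasp point (between the pads) lies 19 mm behind it (bot.grip_point_offset is the z of the grasp point in the tool frame, in mm); z points along the fingers, y is the line along which they close (so a half turn about z gives the same grasp; the last joint's range is limited). The gripper opens to 87 mm and grips with 3 to 60 N. Pads are 19 mm wide; open, the fingers measure 117 mm over their backs; the gripper's body (75 mm by 190 mm) begins 51 mm behind the grasp point.
Start: joints at [1.104, 0.469, -0.049, 1.532, 0.024, 1.141, -0.082], TCP at [286.215, -611.338, 186.173] pointing down, gripper open.
Joint ranges: [-2.59, 2.59], [-0.33, 1.99], [-1.39, 1.29], [0.1, 2.45], [-1.04, 4.18], [0.21, 1.99], [-2.66, 2.66]. Speed limits (rad/s): [2.57, 2.57, 3.14, 3.14, 3.14, 3.14, 3.14].

## Interface

Orientations are given as a rotation vector (axis times angle).
In Python, from workcell import get_state, viewer, workorder, bot gives the robot as it stands.
- The arm moves only by the tool arm_command, never from a script. Its argument "commands" is text: rows parted by semicolons, each of 7 numbers parted by spaces: the turn, a rotation vector about the tool's x, y, z scaled (see below), then the shift along the tool's x, y, z scaled (see below), then the opening, from 0 (shut) to 1 (fully open). A call has exactly 5 rows; each row shifts and turns the commanded pose from where the row before left it, along the tool's axes as they then stand; what a row does not reach is not made up. The controller multiplies each number of a shift by 2 cm and each number of a turn by 0.15 rad. A row lasts 1/8 s, in which the tool goes at most 62.5 mm and 10.7 degrees, less where a joint would pass 70% of its speed; a pose out of reach is approached as far as the arm can. A call with a number of a shift or a turn outside -1 to 1 is refused whole. A call with a gripper value outside its range is refused whole. The fingers move at their own pace and stop on an object; "newtons" is the grip in N (left out, the last holds). Time passes only in rows, so rows that do not move let the fingers close, or fill a call up. It gives the time, the measured TCP pose, the force, the opening and the grip force at its end, in the units of the state.
- get_state(): the state, without advancing time (a new reading comes with each control period).
- viewer.read_camera(name): name is "scene" or "top"; returns a dict with "color" (384x512x3 uint8, blue, green, red), "fx", "fy", "cx", "cy" (pixels), "R" (3x3) and "t" (3): a world point X has camera coordinates R X + t. Camera axes: x right, y down, z forward; pixel columns grow to the right and rows downward; lengths in mm; the calibration is good to about 2 mm. A picture is of the moment at which its call begins. There is no depth.
- workorder.close_job(): hands the job in; it is judged then, once.
The state is a dict: "clock": time; "joint_positions": joint angles; "qd": joint speeds; "effort": joint torques, N m; "ee_pos": TCP position; "tcp_rot": TCP orientation; "ft_force": force on the tool from outside, world axes, zero at the start; "moment": the same for the moment, N m; "gripper_width": finger opening in mm; "grasp_force": force on a finger pad.
Only numpy, scipy, OpenCV 4.12 (cv2) and the standard library are available. Lean on these libraries where they do the work, as an engineer would, in place of code of your own. Each camera call takes 0.05 s, during which the arm holds its last target. There are 200 camera calls.

## Working session

There is one attempt and no reset: what is moved stays moved. The work goes in short steps, Python scripts to look and compute and a tool call to move; the robot and the scene stay as the last step left them, time stands still between calls to the robot, and variables do not carry over. Pictures are saved under pics/ and viewed, at most 14 in all, crops included, and the job is handed in when it is done.

Besides the shell and the picture viewer there is one more tool, called as a command line: name --argument value ..., lists and objects as JSON in quotes. arm_command: Moves the arm, as the interface text tells. Shifts and turns lie within -1 to 1; 1 stands for 2 cm of shift or 0.15 rad of turn. Its arguments: {"type":"object","properties":{"commands":{"type":"string"},"newtons":{"type":"number"}},"required":["commands"]}

```bash
mkdir -p pics; ls; cat > h.py <<'E'
import sys,numpy as np,cv2
sys.path.insert(0,'.')
from scipy.spatial.transform import Rotation as Ro
from workcell import get_state, viewer, workorder, bot
def cam(n):
    c=viewer.read_camera(n); c['K']=np.array([[c['fx'],0,c['cx']],[0,c['fy'],c['cy']],[0,0,1.]]);return c
def px2w(c,u,v,z):
    R=np.array(c['R']);t=np.array(c['t']).ravel()
    d=R.T@np.array([(u-c['cx'])/c['fx'],(v-c['cy'])/c['fy'],1]);o=-R.T@t
    return o+d*(z-o[2])/d[2]
def w2px(c,X):
    p=np.array(c['R'])@np.array(X,float)+np.array(c['t']).ravel();return c['fx']*p[0]/p[2]+c['cx'],c['fy']*p[1]/p[2]+c['cy']
E
python3 - <<'E'
from h import *
for n in('top','scene'):
    c=cam(n);cv2.imwrite(f'pics/{n}0.png',cv2.resize(c['color'],(800,600),interpolation=cv2.INTER_CUBIC))
    R=np.array(c['R']);print(n,c['fx'],c['cx'],c['cy'],(-R.T@np.array(c['t']).ravel()).round(),R.round(3).tolist())
s=get_state();print(s);print(bot.grip_point_offset, Ro.from_rotvec(s['tcp_rot']).as_matrix().round(3))
E
```

```text
pics
top 349.52303590830525 254.9106367415038 187.86818201183752 [ 434.   61. 1424.] [[-0.007, -1.0, -0.009], [-0.997, 0.008, -0.075], [0.075, 0.008, -0.997]]
scene 423.85170421632165 254.4016605445021 188.44633769552397 [1100.  812.  987.] [[-0.785, 0.619, -0.021], [0.446, 0.541, -0.713], [-0.43, -0.57, -0.701]]
{'clock': 0.1, 'joint_positions': array([ 1.10410401,  0.46936373, -0.04858947,  1.53354057,  0.02411962,
        1.14100431, -0.08231291]), 'qd': array([-0.00099091, -0.00134295,  0.00068479, -0.00149481, -0.00106254,
       -0.00105467, -0.00014726]), 'effort': array([ 1.55992020e-03, -5.09167027e+01, -8.12089420e-02, -2.36828560e+01,
       -6.15941361e-02,  3.44698993e-02,  4.67075824e-05]), 'ee_pos': array([ 285.91337427, -610.80800612,  185.21678852]), 'tcp_rot': array([-3.06499119e+00, -6.81870001e-01,  7.10920882e-04]), 'ft_force': array([-0.21372788,  0.1021197 , -0.02100118]), 'moment': array([ 0.00597213, -0.00241426,  0.031756  ]), 'grasp_force': 0.0, 'gripper_width': 87.04452572272756}
-18.700000000000003 [[ 0.906  0.424 -0.001]
 [ 0.424 -0.906  0.002]
 [-0.    -0.002 -1.   ]]
```

View pics/top0.png

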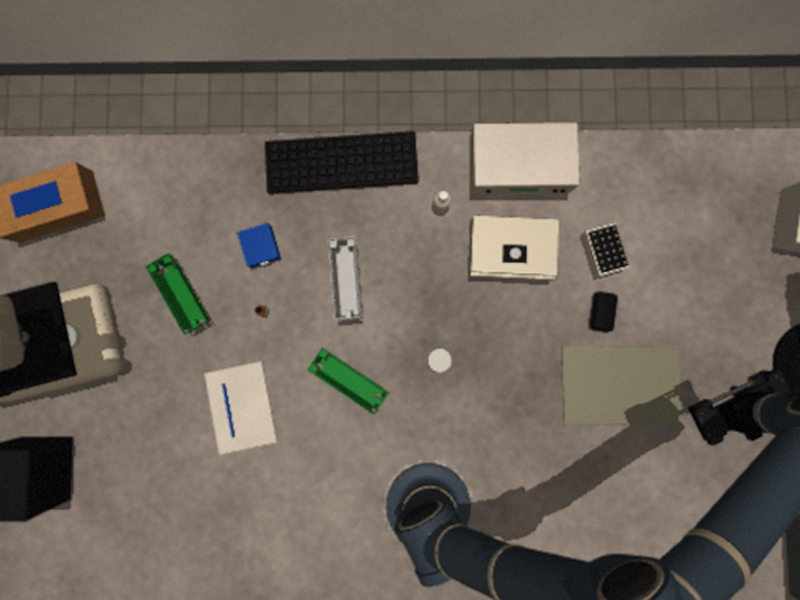

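View pics/scene0.png

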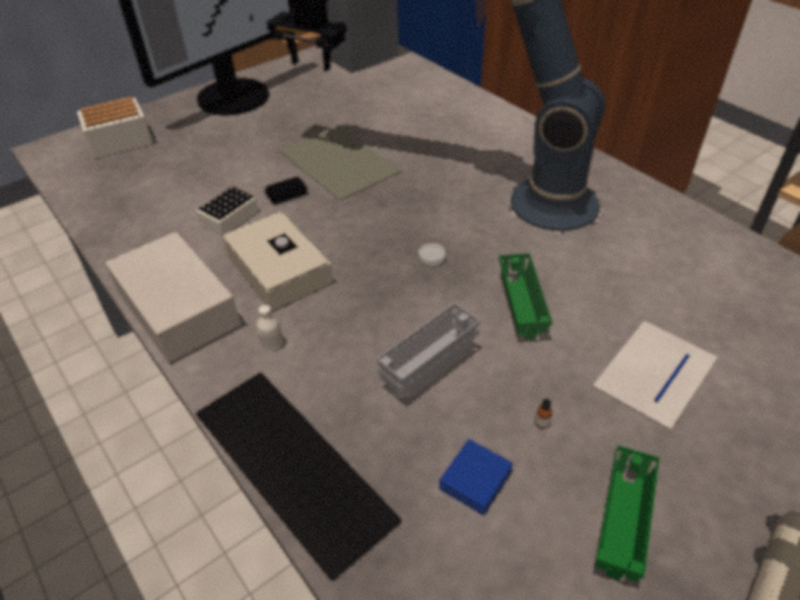

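The top view shows the cream cabinet at (513,248) with its button at (515,253), and the white box behind it at (525,158) is not the cabinet. There are three totes: grey at (345,280), green at (178,295) and green at (347,380). The grey one fits the description and the greens are look-alikes. I'll confirm with an enlarged crop.

```bash
python3 - <<'E'
from h import *
c=cam('top');a=c['color']
s=cam('scene')['color']
A=cv2.resize(a[140:215,195:265],(560,600),interpolation=cv2.INTER_CUBIC)
B=cv2.resize(a[130:185,290:370],(800-560,165),interpolation=cv2.INTER_CUBIC)
C=cv2.resize(s[185:265,235:315],(240,240),interpolation=cv2.INTER_CUBIC)
o=np.zeros((600,800,3),np.uint8);o[:,:560]=A;o[:165,560:]=B;o[165:405,560:]=C
cv2.imwrite('pics/crop1.png',o)
# button centroid (bright blob inside the dark square)
g=cv2.cvtColor(a,cv2.COLOR_BGR2GRAY).astype(float)
u0,v0=515*.64,253*.64
sub=g[int(v0)-8:int(v0)+9,int(u0)-10:int(u0)+11];print(sub.astype(int))
E
```

```text
[[204 204 205 204 205 201 202 204 202 201 202 201 203 201 202 202 201 205
  203 200 202]
 [206 202 205 202 202 206 205 204 205 206 203 203 203 202 202 203 201 203
  203 203 202]
 [206 205 204 204 204 205 203 203 203 202 202 204 203 202 201 203 201 202
  203 202 201]
 [203 204 190 153 128 129 131 131 130 129 133 135 146 154 151 166 175 175
  191 201 201]
 [205 203 156  70  28  31  34  33  34  35  36  44  56  66  63  82  97  98
  169 202 202]
 [202 206 151  61  22  27  21  21  23  57  91  96  67  30  24  22  21  28
  161 203 201]
 [203 205 158  69  23  26  23  40 118 158 167 167 158 101  33  25  23  32
  159 202 200]
 [207 204 159  70  25  25  24  86 165 189 189 187 184 147  73  23  22  29
  159 205 201]
 [207 207 159  66  27  24  29 127 182 191 187 186 186 176 110  26  24  33
  158 199 201]
 [205 206 159  69  25  27  32 126 179 187 186 183 185 179 118  23  28  36
  160 202 202]
 [204 203 149  53  24  26  28  97 169 192 185 182 183 160  91  24  19  37
  157 202 203]
 [205 206 143  44  26  27  28  53 118 166 186 187 162 105  44  24  22  36
  160 204 203]
 [205 206 144  46  27  28  28  29  48  89 116 118  92  45  23  26  23  36
  159 201 204]
 [207 204 142  39  27  22  20  24  28  31  29  31  23  22  24  28  21  45
  164 203 201]
 [206 205 149  59  49  41  35  37  41  38  39  30  29  30  30  26  23  53
  164 204 202]
 [204 207 188 171 170 167 166 167 168 167 167 169 165 165 164 166 137 124
  176 203 202]
 [204 207 205 205 204 205 204 203 204 204 203 204 205 204 204 202 193 186
  198 202 202]]
```

View pics/crop1.png

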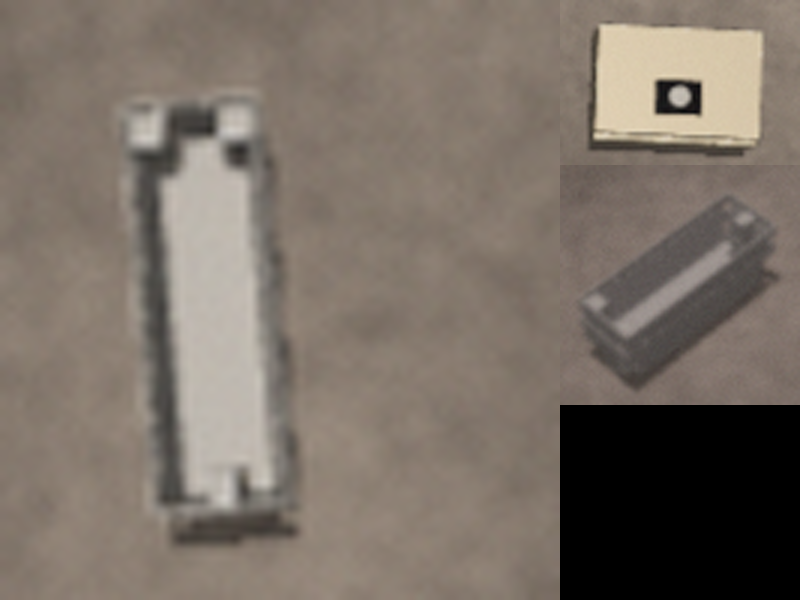

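The crop shows the grey nested totes: two ledge blocks at the far (+x) end and a single one at the near end. So tote +y points roughly to world -x. The button is clear at about (329.6,161.5) px. Next I'll turn these into poses.

```bash
cat >> h.py <<'E'
def rect(c,mask,z):
    """min-area rectangle (world xy at height z) of the largest blob of mask"""
    n,l,st,ce=cv2.connectedComponentsWithStats(mask.astype(np.uint8))
    k=1+np.argmax(st[1:,4]);cn=max(cv2.findContours((l==k).astype(np.uint8),cv2.RETR_EXTERNAL,cv2.CHAIN_APPROX_NONE)[0],key=len)
    P=np.array([px2w(c,*p[0],z)[:2] for p in cn],np.float32)
    return cv2.minAreaRect(P),st[k]
def go(x,y,z,yaw=None):
    """units still to go in the tool's axes (turn first when yaw is given)"""
    s=get_state();M=Ro.from_rotvec(s['tcp_rot']).as_matrix();y0=np.arctan2(M[1,0],M[0,0]);yw=y0 if yaw is None else yaw
    N=np.array([[np.cos(yw),np.sin(yw),0],[np.sin(yw),-np.cos(yw),0],[0,0,-1]])
    d=np.array([x,y,z])-s['ee_pos']
    print('t %.1f'%s['clock'],'pos',s['ee_pos'].round(1),'yaw %.3f'%y0,'w %.1f'%s['gripper_width'],'turnvec',(Ro.from_matrix(M.T@N).as_rotvec()/.15).round(2),'shift now',(M.T@d/20).round(2),'shift after turn',(N.T@d/20).round(2))
E
python3 - <<'E'
from h import *
c=cam('top');a=c['color'].astype(int);h=cv2.cvtColor(c['color'],cv2.COLOR_BGR2HSV)
g=a.mean(2)
m=np.zeros(g.shape,bool);m[135:185,290:365]=(g>150)[135:185,290:365]
print('cab top',rect(c,m,68))
b=np.zeros(g.shape);b[157:167,325:335]=np.clip(g[157:167,325:335]-25,0,165);vv,uu=np.mgrid[:384,:512]
u,v=(b*uu).sum()/b.sum(),(b*vv).sum()/b.sum();print(u,v,'button',px2w(c,u,v,78))
t=cam('top')['color'];H=cv2.cvtColor(t,cv2.COLOR_BGR2HSV)
print('sat bench',H[170:175,240:245,1].mean(),'tote',H[170:175,220:224,1].mean(),H[160:163,213:215])
off=[((125,105)),(255,100),(292,507),(157,510)]
for x,y in off: print('rim',px2w(c,(x+.5)/8-.5+195,(y+.5)/8-.5+140,86).round(1))
m=np.zeros(g.shape,bool);m[145:212,200:240]=(H[...,1]<20)[145:212,200:240];print(rect(c,m,86))
for n,(u,v),z in[('ethanol',(442,203),50),('dishes',(440,360),20),('oil',(262,310),30),('slide',(259,246),30),('green',(347,380),50)]: print(n,px2w(c,u*.64,v*.64,z).round())
go(0,0,200,0)
E
```

```text
cab top (((652.0859985351562, -219.44305419921875), (214.62974548339844, 149.97618103027344), 86.784423828125), array([ 301,  138,   57,   40, 1870], dtype=int32))
329.5003743822693 161.48095642190387 button [ 635.02300222 -218.15143822   78.        ]
sat bench 45.92 tote 19.9 [[[21 27 65]
  [20 35 65]]

 [[15 26 77]
  [20 21 74]]

 [[23 13 78]
  [26 21 86]]]
rim [672.1 243.8  86. ]
rim [674.  180.8  86. ]
rim [477.  163.4  86. ]
rim [476.1 228.   86. ]
(((525.0050048828125, 194.20387268066406), (30.030385971069336, 62.29251480102539), 44.8353157043457), array([215, 183,  15,  15,  52], dtype=int32))
ethanol [768. -41.  50.]
dishes [368. -33.  20.]
oil [499. 421.  30.]
slide [664. 431.  30.]
green [322. 201.  50.]
t 0.3 pos [ 286.1 -611.1  185.8] yaw 0.438 w 87.1 turnvec [-0.    0.    2.92] shift now [ -0.   -33.74  -0.69] shift after turn [-14.3  -30.56  -0.71]
```

arm_command --commands "0 0 -0.72 0 0 0 0; 0 0 -0.72 0 0 0 0; 0 0 -0.72 0 0 0 0; 0 0 -0.72 0 0 0 0; 0 0 -0.72 0 0 0 0" --newtons 10

```text
clock: 0.92
ee_pos: [286.2, -611.3, 186.1]
tcp_rot: [-2.771, -1.48, -0.0]
ft_force: [-0.4, 0.4, -0.2]
gripper_width: 44.7
grasp_force: 0.0
```

arm_command --commands "0 0 -0.72 0 0 0 0; 0 0 -0.72 0 0 0 0; 0 0 -0.72 0 0 0 0; 0 0 -0.72 0 0 0 0; 0 0 -0.72 0 0 0 0"

```text
clock: 1.55
ee_pos: [286.1, -611.3, 186.1]
tcp_rot: [-2.276, -2.166, -0.0]
ft_force: [-1.0, -0.7, 1.2]
gripper_width: 1.6
grasp_force: 0.0
```

arm_command --commands "0 0 0 1 0.8 0 0; 0 0 0 1 0.8 0 0; 0 0 0 1 0.8 0 0; 0 0 0 1 0.8 0 0; 0 0 0 1 0.8 0 0"

```text
clock: 2.17
ee_pos: [371.8, -515.1, 186.2]
tcp_rot: [2.28, 2.162, -0.0]
ft_force: [-0.0, -0.9, -0.0]
gripper_width: 0.5
grasp_force: 0.0
```

arm_command --commands "0 0 0 1 0.8 0 0; 0 0 0 1 0.8 0 0; 0 0 0 1 0.8 0 0; 0 0 0 1 0.8 0 0; 0 0 0 1 0.8 0 0"

```text
clock: 2.8
ee_pos: [457.0, -419.5, 186.2]
tcp_rot: [2.28, 2.161, -0.0]
ft_force: [-0.4, -0.4, -0.7]
gripper_width: 0.4
grasp_force: 0.0
```

arm_command --commands "0 0 0 1 0.8 0 0; 0 0 0 1 0.8 0 0; 0 0 0 1 0.8 0 0; 0 0 0 1 0.8 0 0; 0 0 0 1 0.8 0 0"

```text
clock: 3.42
ee_pos: [542.2, -323.9, 186.1]
tcp_rot: [2.28, 2.162, -0.0]
ft_force: [0.1, 0.5, 0.3]
gripper_width: 0.3
grasp_force: 0.0
```

arm_command --commands "0 0 0 1 0.8 0 0; 0 0 0 1 0.8 0 0; 0 0 0 1 0.8 0 0; 0 0 0 1 0.8 0 0; 0 0 0 0 0 0 0"

```text
clock: 4.05
ee_pos: [611.0, -245.4, 186.1]
tcp_rot: [-2.275, -2.166, -0.002]
ft_force: [-0.6, -0.5, 0.0]
gripper_width: 0.3
grasp_force: 0.0
```

```bash
python3 -c "
from h import *
go(635,-218,78,1.515);print(get_state()['joint_positions'].round(2))"
```

```text
t 4.0 pos [ 611.  -245.4  186.1] yaw 1.522 w 0.3 turnvec [ 0.   -0.01  0.05] shift now [1.42 1.13 5.41] shift after turn [1.44 1.12 5.41]
[ 0.6   0.47 -0.41  1.56  0.2   1.15  0.11]
```

arm_command --commands "0 0 0 0.72 0.56 0.9 0; 0 0 0 0.72 0.56 0.9 0; 0 0 0 0 0 1 0; 0 0 0 0 0 1 0; 0 0 0 0 0 1 0"

```text
clock: 4.68
ee_pos: [633.0, -221.3, 88.3]
tcp_rot: [-2.28, -2.16, 0.002]
ft_force: [-0.6, -0.0, 0.1]
gripper_width: 0.5
grasp_force: 0.0
```

arm_command --commands "0 0 0 0 0 0.4 0; 0 0 0 0 0 0.3 0; 0 0 0 0 0 0.15 0; 0 0 0 0 0 0 0; 0 0 0 0 0 0 0"

```text
clock: 5.3
ee_pos: [634.2, -220.5, 73.8]
tcp_rot: [2.279, 2.161, 0.001]
ft_force: [0.2, 0.2, 0.2]
gripper_width: 0.3
grasp_force: 0.0
```

arm_command --commands "0 0 0 0 0 -1 0; 0 0 0 0 0 -1 0; 0 0 0 0 0 -1 0; 0 0 0 0 0 -1 0; 0 0 0 0 0 -1 0"

```text
clock: 5.92
ee_pos: [633.9, -220.4, 174.9]
tcp_rot: [2.279, 2.161, 0.0]
ft_force: [-0.6, 0.3, 0.5]
gripper_width: 0.7
grasp_force: 0.0
```

```bash
python3 - <<'E'
from h import *
c=cam('top');a=c['color'];s=cam('scene')['color']
o=np.zeros((600,800,3),np.uint8)
o[:300,:]=cv2.resize(a[135:225,190:430],(800,300),interpolation=cv2.INTER_CUBIC)
o[300:,:]=cv2.resize(s[120:240,120:280],(800,600),interpolation=cv2.INTER_CUBIC)[150:450]
cv2.imwrite('pics/open.png',o);go(520,-100,186,0.084)
E
```

```text
t 6.0 pos [ 635.6 -220.7  176.6] yaw 1.518 w 0.6 turnvec [ 0.04 -0.02  9.56] shift now [ 5.72 -6.09 -0.51] shift after turn [-5.25 -6.5  -0.47]
```

View pics/open.png

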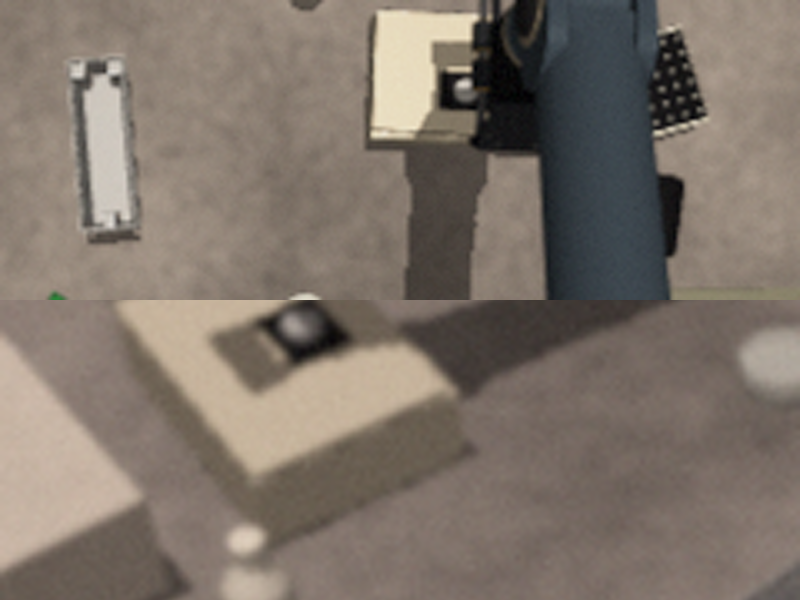

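The drawer is still shut: its front is flush at crop row 145. The button is visible at (465,90), just under the gripper. I'll press deeper, in steps.

arm_command --commands "0 0 0 0 0 1 0; 0 0 0 0 0 1 0; 0 0 0 0 0 1 0; 0 0 0 0 0 1 0; 0 0 0 0 0 1 0"

```text
clock: 6.65
ee_pos: [633.5, -220.3, 71.2]
tcp_rot: [-2.279, -2.161, 0.001]
ft_force: [0.1, -0.2, -0.6]
gripper_width: 0.6
grasp_force: 0.0
```

arm_command --commands "0 0 0 0 0 0.1 0; 0 0 0 0 0 0 0; 0 0 0 0 0 0 0; 0 0 0 0 0 0 0; 0 0 0 0 0 0 0"

```text
clock: 7.28
ee_pos: [634.1, -220.5, 71.7]
tcp_rot: [2.279, 2.161, 0.001]
ft_force: [-0.4, -0.8, -0.6]
gripper_width: 0.6
grasp_force: 0.0
```

arm_command --commands "0 0 0 0 0 0.1 0; 0 0 0 0 0 0 0; 0 0 0 0 0 0 0; 0 0 0 0 0 0 0; 0 0 0 0 0 0 0"

```text
clock: 7.9
ee_pos: [633.9, -220.4, 69.2]
tcp_rot: [2.279, 2.162, 0.0]
ft_force: [-0.2, 0.4, -0.2]
gripper_width: 0.4
grasp_force: 0.0
```

```bash
python3 - <<'E'
from h import *
import time
c=cam('top');a=c['color'];s=cam('scene')
print([get_state()['ft_force'].round(1) for _ in range(3)])
x,y=w2px(s,[635,-218,80]);x,y=int(x),int(y);print(x,y)
cv2.imwrite('pics/press.png',np.hstack([cv2.resize(s['color'][y-40:y+50,x-50:x+50],(400,360),interpolation=cv2.INTER_CUBIC),cv2.resize(a[130:220,280:380],(400,360),interpolation=cv2.INTER_CUBIC)]))
E
```

```text
[array([0.6, 0. , 0. ]), array([0.6, 0. , 0. ]), array([0.6, 0. , 0. ])]
179 153
```

View pics/press.png

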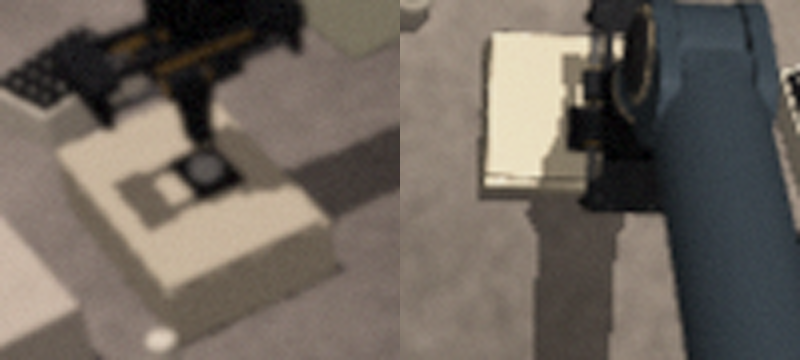

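In the scene crop the button, at (207,165), is fully visible and the closed fingertips, at about (205,142), look to be behind it. The drawer is still shut. I'll overlay projected points to see the offset.

```bash
python3 - <<'E'
from h import *
S=get_state();p=S['ee_pos'];print(p)
s=cam('scene');t=cam('top')
x,y=w2px(s,[635,-218,80]);x,y=int(x),int(y)
im=cv2.resize(s['color'][y-30:y+30,x-35:x+35],(700,600),interpolation=cv2.INTER_CUBIC)
im=np.clip(im.astype(float)*1.6+30,0,255).astype(np.uint8)
def mk(X,col):
    u,v=w2px(s,X);cv2.circle(im,(int((u-x+35.5)*10),int((v-y+30.5)*10)),5,col,-1)
mk(p,(0,0,255));mk(p+[0,0,30],(0,0,255));mk(p+[0,0,60],(0,0,255));mk([635,-218,78],(0,255,0));mk([635,-218,70],(255,0,0))
cv2.imwrite('pics/ov.png',im)
E
```

```text
[ 633.79719639 -220.38834598   69.17869603]
```

View pics/ov.png

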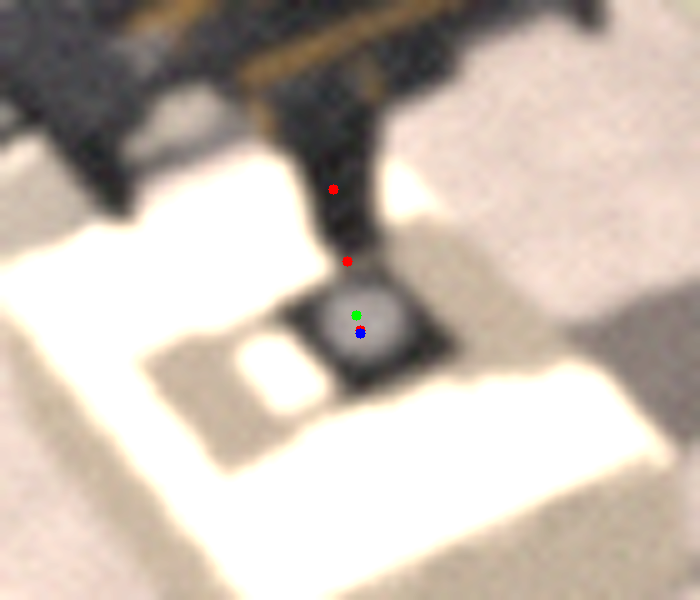

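The overlay shows the button at (360,325) and the visible fingertips ending at about (355,265). That is either about 28 mm too high or too far back. Creeping down with the force watched will tell which.

arm_command --commands "0 0 0 0 0 0.1 0; 0 0 0 0 0 0 0; 0 0 0 0 0 0.1 0; 0 0 0 0 0 0 0; 0 0 0 0 0 0 0"

```text
clock: 8.72
ee_pos: [633.8, -220.4, 65.1]
tcp_rot: [2.279, 2.162, -0.0]
ft_force: [0.0, 0.1, 0.6]
gripper_width: 0.5
grasp_force: 0.0
```

```bash
python3 - <<'E'
from h import *
for n in('scene','top'):
    s=cam(n);S=get_state();p=S['ee_pos'];print(p.round(1),S['ft_force'].round(1),S['effort'].round(1))
    print(n,[np.round(w2px(s,p+[0,0,d]),1).tolist() for d in (0,30,60,110)])
c=cam('top')['color'];cv2.imwrite('pics/t2.png',cv2.resize(np.clip(c[100:220,270:430].astype(float)*1.5+20,0,255).astype(np.uint8),(800,600),interpolation=cv2.INTER_CUBIC))
E
```

```text
[ 633.8 -220.4   65.2] [ 0.9 -0.8 -0.1] [  0.  -53.3  -4.9 -20.3  -0.1   0.    0. ]
scene [[179.7, 156.4], [178.4, 149.5], [177.0, 142.4], [174.7, 130.1]]
[ 633.9 -220.4   65.2] [-0.9  0.3 -0.1] [  0.  -53.3  -4.9 -20.3  -0.1   0.    0. ]
top [[329.4, 162.3], [331.0, 161.1], [332.7, 159.9], [335.7, 157.7]]
```

It's now below the cabinet's top with no contact force, so the real tips are higher than the reading. I'll keep creeping down.

arm_command --commands "0 0 0 0 0 0.1 0; 0 0 0 0 0 0.1 0; 0 0 0 0 0 0.1 0; 0 0 0 0 0 0 0; 0 0 0 0 0 0 0"

```text
clock: 9.5
ee_pos: [633.8, -220.4, 59.2]
tcp_rot: [2.279, 2.162, 0.0]
ft_force: [-0.2, -0.2, -0.2]
gripper_width: 0.5
grasp_force: 0.0
```

arm_command --commands "0 0 0 0 0 0.1 0; 0 0 0 0 0 0.1 0; 0 0 0 0 0 0 0; 0 0 0 0 0 0 0; 0 0 0 0 0 0 0"

```text
clock: 10.12
ee_pos: [633.9, -220.4, 55.2]
tcp_rot: [2.279, 2.162, 0.0]
ft_force: [0.1, -0.3, 0.4]
gripper_width: 0.3
grasp_force: 0.0
```

```bash
python3 - <<'E'
from h import *
s=cam('scene');S=get_state();p=S['ee_pos'];print(p.round(1),S['ft_force'].round(1),S['effort'].round(1))
x,y=179,153
im=cv2.resize(s['color'][y-50:y+40,x-60:x+60],(800,600),interpolation=cv2.INTER_CUBIC)
im=np.clip(im.astype(float)*2+20,0,255).astype(np.uint8);k=800/120
for d in (0,30,60):
    u,v=w2px(s,p+[0,0,d]);cv2.circle(im,(int((u-x+60.5)*k),int((v-y+50.5)*k)),3,(0,0,255),-1)
cv2.imwrite('pics/ov2.png',im)
E
```

```text
[ 633.9 -220.5   55.2] [0.2 0.4 0.3] [  0.  -53.6  -4.9 -20.1  -0.1   0.    0. ]
```

View pics/ov2.png

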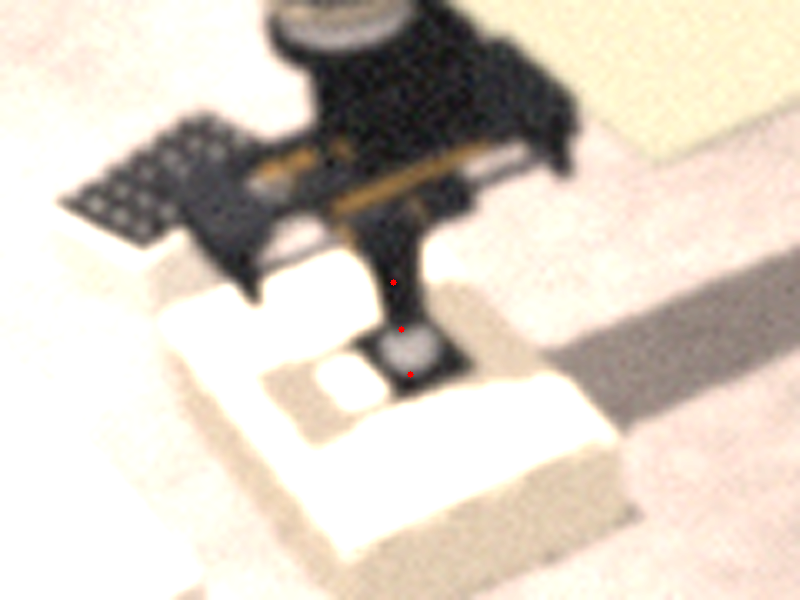

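The fingertips now end at about (400,325), just above the button at (408,348). They appear roughly 27 mm above the reading. I'll go on down until it presses.

arm_command --commands "0 0 0 0 0 0.1 0; 0 0 0 0 0 0.1 0; 0 0 0 0 0 0 0; 0 0 0 0 0 0 0; 0 0 0 0 0 0 0"

```text
clock: 10.8
ee_pos: [633.9, -220.4, 51.2]
tcp_rot: [2.279, 2.162, 0.0]
ft_force: [-1.1, 0.6, -0.6]
gripper_width: 0.7
grasp_force: 0.0
```

arm_command --commands "0 0 0 0 0 0.1 0; 0 0 0 0 0 0 0; 0 0 0 0 0 0 0; 0 0 0 0 0 0 0; 0 0 0 0 0 0 0"

```text
clock: 11.42
ee_pos: [633.8, -220.4, 49.2]
tcp_rot: [2.279, 2.162, 0.0]
ft_force: [-0.3, -0.7, -0.4]
gripper_width: 0.4
grasp_force: 0.0
```

arm_command --commands "0 0 0 0 0 0.1 0; 0 0 0 0 0 0 0; 0 0 0 0 0 0 0; 0 0 0 0 0 0 0; 0 0 0 0 0 0 0"

```text
clock: 12.05
ee_pos: [633.8, -220.4, 47.2]
tcp_rot: [2.279, 2.162, 0.0]
ft_force: [0.2, -0.3, -0.4]
gripper_width: 0.1
grasp_force: 0.0
```

arm_command --commands "0 0 0 0 0 0.1 0; 0 0 0 0 0 0 0; 0 0 0 0 0 0 0; 0 0 0 0 0 0 0; 0 0 0 0 0 0 0"

```text
clock: 12.68
ee_pos: [633.8, -220.4, 45.2]
tcp_rot: [2.279, 2.162, 0.0]
ft_force: [-0.3, 0.6, 0.6]
gripper_width: 0.7
grasp_force: 0.0
```

arm_command --commands "0 0 0 0 0 0.1 0; 0 0 0 0 0 0 0; 0 0 0 0 0 0 0; 0 0 0 0 0 0 0; 0 0 0 0 0 0 0"

```text
clock: 13.3
ee_pos: [633.8, -220.4, 43.2]
tcp_rot: [2.279, 2.162, 0.0]
ft_force: [-0.4, 0.6, -0.0]
gripper_width: 0.4
grasp_force: 0.0
```

arm_command --commands "0 0 0 0 0 0.1 0; 0 0 0 0 0 0 0; 0 0 0 0 0 0 0; 0 0 0 0 0 0 0; 0 0 0 0 0 0 0"

```text
clock: 13.92
ee_pos: [634.0, -220.4, 41.4]
tcp_rot: [2.279, 2.162, 0.0]
ft_force: [-0.3, -0.2, 1.7]
gripper_width: 0.8
grasp_force: 1.3
```

```bash
python3 - <<'E'
from h import *
s=cam('scene');S=get_state();p=S['ee_pos'];print(p.round(1),S['ft_force'].round(1))
g=s['color'].mean(2)
print('tip px expected z+30',np.round(w2px(s,p+[0,0,30])))
print(g[130:162,168:192].astype(int))
E
```

```text
[ 634.  -220.4   41.4] [-0.1 -0.2  3.5]
tip px expected z+30 [179. 155.]
[[ 16  19  23  23  24   7   2  12   3  13  15  14   7  16  17  27  30  26
   34  47  66  83 100 101]
 [ 12  17  16  22   7   4   9  14  11   7   9  16  20  26  28  31  41  40
   38  44  66  91 105 105]
 [ 21  15  19  14  19  13  14  17  15  19  24  30  37  36  37  38  34  32
   25  34  50  72  85  78]
 [ 25  22  21  19  18  20  20  14  29  31  35  39  43  38  38  28  21  17
   15  18  26  41  56  56]
 [ 18  21  20  21  13  22  32  31  38  44  40  37  31  35  21  17  17  14
   15  12  16  20  37  52]
 [ 18  19  21  34  33  35  43  45  44  41  35  28  27  29  21  19  16  19
   18  17  17  24  41  75]
 [ 21  22  29  38  38  46  44  40  36  33  22  27  29  33  23  21   5  15
    9  17  17  25  52  85]
 [ 23  31  36  42  41  39  37  34  29  27  19  22  28  35  31  21  17  16
   15  12  20  33  58  94]
 [ 27  33  45  39  35  27  28  24  20  21  18  22  25  31  30  24  21  16
   21  31  49  66  82 100]
 [ 46  32  37  35  26  22  27  22  24  18   9  14  19  29  33  27  28  36
   48  65  85  98 109 110]
 [ 78  51  46  40
[... 1505 characters left out ...]
07  97  80  64  39  23  25  50  60  54  37  44  55  56  56  45  25
   19  42  62  80  91  95]
 [113 123 129 124 110  74  39  29  47  63  71  62  63  70  69  61  39  21
   15  22  41  63  83  92]
 [141 154 159 160 149 114  71  38  35  53  64  68  72  73  64  49  31  21
   14  14  27  50  73  88]
 [166 176 176 176 172 152 115  72  41  38  48  53  55  51  40  31  17   9
   14  22  40  51  74  93]
 [172 179 178 182 179 170 150 113  72  39  26  29  30  23  22  20  24  25
   39  49  67  76  87  97]
 [175 180 180 180 178 178 169 147 110  60  27  12  17  20  25  31  46  60
   77  84  94 100 100 111]
 [155 170 181 178 179 180 170 159 128  84  39  25  23  38  49  65  83 100
  115 122 125 126 128 139]]
```

Contact at a reading of about 42.5, with force rising to 3.5 N. The real tip is about 35 mm above the reading while the gripper is shut. Now I'll press about 5 mm more, then back off.

arm_command --commands "0 0 0 0 0 0.1 0; 0 0 0 0 0 0.1 0; 0 0 0 0 0 0.05 0; 0 0 0 0 0 0 0; 0 0 0 0 0 0 0"

```text
clock: 14.6
ee_pos: [634.0, -220.5, 36.3]
tcp_rot: [2.279, 2.161, 0.0]
ft_force: [0.2, -0.5, 3.5]
gripper_width: 0.8
grasp_force: 1.6
```

arm_command --commands "0 0 0 0 0 -1 0; 0 0 0 0 0 -1 0; 0 0 0 0 0 -1 0; 0 0 0 0 0 -1 0; 0 0 0 0 0 -1 0"

```text
clock: 15.22
ee_pos: [633.8, -220.4, 137.9]
tcp_rot: [2.279, 2.161, 0.0]
ft_force: [-0.2, -0.1, -0.2]
gripper_width: 0.4
grasp_force: 0.0
```

arm_command --commands "0 0 0 0 -1 -1 1; 0 0 0 0 -1 -1 1; 0 0 0 0.5 -1 -0.5 1; 0 0 0 1 -1 0 1; 0 0 0 1 -1 0 1"

```text
clock: 15.85
ee_pos: [536.1, -164.7, 187.2]
tcp_rot: [2.279, 2.161, 0.001]
ft_force: [-0.1, 0.3, 0.6]
gripper_width: 42.8
grasp_force: 0.0
```

arm_command --commands "0 0 0 1 0 0 1; 0 0 0 1 0 0 1; 0 0 0 1 0 0 1; 0 0 0 1 0 0 1; 0 0 0 1 0 0 1"

```text
clock: 16.48
ee_pos: [542.9, -63.7, 186.2]
tcp_rot: [-2.279, -2.163, -0.001]
ft_force: [0.3, -0.5, -0.6]
gripper_width: 85.3
grasp_force: 0.0
```

arm_command --commands "0 0 0 1 0 0 1; 0 0 0 1 0 0 1; 0 0 0 1 0 0 1; 0 0 0 1 0 0 1; 0 0 0 1 0 0 1"

```text
clock: 17.1
ee_pos: [548.0, 36.3, 186.2]
tcp_rot: [-2.279, -2.162, -0.001]
ft_force: [0.1, 0.8, 0.3]
gripper_width: 87.2
grasp_force: 0.0
```

```bash
python3 - <<'E'
from h import *
t=cam('top');s=cam('scene')
p=get_state()['ee_pos'];print(p)
o=np.zeros((600,800,3),np.uint8)
o[:,:400]=cv2.resize(t['color'][130:220,300:360],(400,600),interpolation=cv2.INTER_CUBIC)
x,y=np.array(w2px(s,p+[0,0,30])).astype(int);k=5
im=cv2.resize(s['color'][y-60:y+60,x-40:x+40],(400,600),interpolation=cv2.INTER_CUBIC)
im=np.clip(im.astype(float)*1.8+20,0,255).astype(np.uint8)
for d in (0,20,40,60):
    u,v=w2px(s,p+[0,0,d]);cv2.circle(im,(int((u-x+40.5)*k),int((v-y+60.5)*k)),3,(0,0,255),-1)
o[:,400:]=im
cv2.imwrite('pics/dr.png',o)
E
```

```text
[547.76366014  38.33026886 186.39442548]
```

View pics/dr.png

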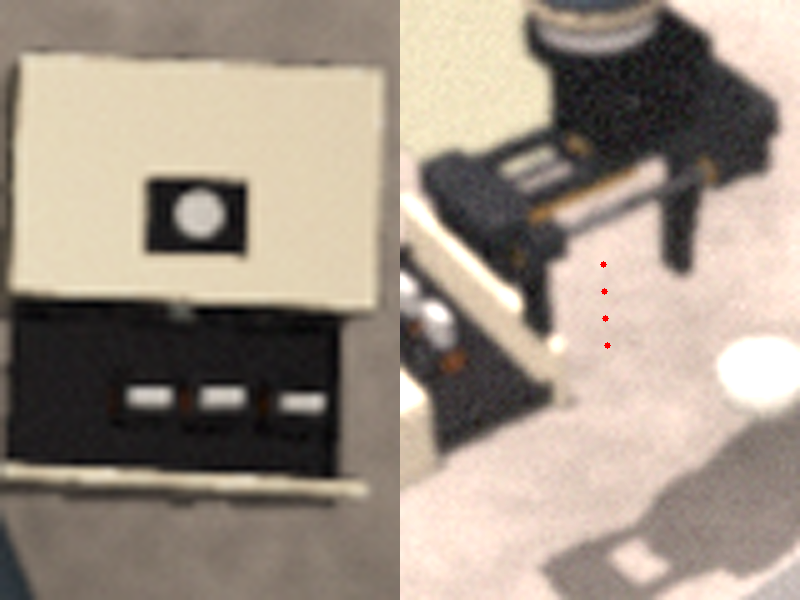

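The drawer is fully open with 3 cubes, tabs at (150,397), (222,397) and (302,402) in the left crop. The open fingertips at (540,330) and (680,272) confirm the true tip sits about 34 mm above the reading. Next I'll turn towards the tote and re-measure it and the tabs.

arm_command --commands "0 0 0.96 0 0 0 1; 0 0 0.96 0 0 0 1; 0 0 0.96 0 0 0 1; 0 0 0.96 0 0 0 1; 0 0 0.96 0 0 0 1"

```text
clock: 17.82
ee_pos: [547.6, 33.9, 186.1]
tcp_rot: [2.898, 1.212, -0.0]
ft_force: [-0.3, 0.3, -0.3]
gripper_width: 87.2
grasp_force: 0.0
```

arm_command --commands "0 0 0.96 0 0 0 1; 0 0 0.96 0 0 0 1; 0 0 0.96 0 0 0 1; 0 0 0.96 0 0 0 1; 0 0 0.96 0 0 0 1"

```text
clock: 18.45
ee_pos: [547.6, 33.9, 186.1]
tcp_rot: [3.139, 0.114, 0.0]
ft_force: [0.4, -0.9, -0.6]
gripper_width: 87.0
grasp_force: 0.0
```

```bash
cat >> h.py <<'E'
def blobs(c,box,thr,z,amin):
    """bright blobs in box (u0,u1,v0,v1): weighted centroid and rect in world at z"""
    g=c['color'].mean(2);m=np.zeros(g.shape,np.uint8);u0,u1,v0,v1=box;m[v0:v1,u0:u1]=(g>thr)[v0:v1,u0:u1]
    n,l,st,ce=cv2.connectedComponentsWithStats(m,connectivity=4)
    for k in range(1,n):
        if st[k,4]<amin: continue
        b=cv2.dilate((l==k).astype(np.uint8),np.ones((3,3)))
        w=b*np.clip(g-60,0,None);vv,uu=np.mgrid[:g.shape[0],:g.shape[1]]
        P=px2w(c,(w*uu).sum()/w.sum(),(w*vv).sum()/w.sum(),z)
        cn=cv2.findContours((l==k).astype(np.uint8),cv2.RETR_EXTERNAL,cv2.CHAIN_APPROX_NONE)[0][0]
        r=cv2.minAreaRect(np.array([px2w(c,*p[0],z)[:2] for p in cn],np.float32))
        print('area',st[k,4],'centroid',P[:2].round(1),'rect c',np.round(r[0],1),'size',np.round(r[1],1),'ang %.1f'%r[2])
E
python3 - <<'E'
from h import *
c=cam('top');cv2.imwrite('last.png',c['color'])
print('tote floor');blobs(c,(200,245,145,212),140,29,100)
print('tabs');blobs(c,(312,352,185,196),120,56,6)
print('front');blobs(c,(300,360,196,206),140,59,30)
go(574.8,204,100,0.084)
E
```

```text
tote floor
area 523 centroid [573.5 203.8] rect c [579.2 204.6] size [201.4  48.8] ang 4.3
area 125 centroid [482.6 152.2] rect c [490.6 155.8] size [39.9 87.9] ang 89.6
tabs
area 17 centroid [ 530.2 -191.2] rect c [ 529.9 -190.9] size [23.5  7.9] ang 89.6
area 17 centroid [ 529.6 -233.7] rect c [ 529.5 -233.9] size [23.5  7.9] ang 89.6
area 16 centroid [ 525.7 -280.9] rect c [ 525.2 -280.7] size [23.4  7.8] ang 89.5
front
area 115 centroid [ 479.9 -216.5] rect c [ 480.3 -210.6] size [214.2   8.9] ang 86.6
t 18.5 pos [547.6  33.9 186.1] yaw 0.069 w 87.6 turnvec [ 0.  -0.  -0.1] shift now [ 1.94 -8.39  4.3 ] shift after turn [ 2.07 -8.36  4.31]
```

arm_command --commands "0 0 -0.1 0.4 -1 0 1; 0 0 0 0.4 -1 0 1; 0 0 0 0.4 -1 0 1; 0 0 0 0.4 -1 0 1; 0 0 0 0.4 -1 0 1"

```text
clock: 19.12
ee_pos: [578.5, 139.6, 186.1]
tcp_rot: [-3.138, -0.148, -0.0]
ft_force: [0.6, 0.2, -0.6]
gripper_width: 87.1
grasp_force: 0.0
```

arm_command --commands "0 0 0 0 -1 0.9 1; 0 0 0 0 -1 0.9 1; 0 0 0 0 -1 0.9 1; 0 0 0 0 -0.35 0.9 1; 0 0 0 0 0 0.9 1"

```text
clock: 19.75
ee_pos: [571.9, 205.0, 95.2]
tcp_rot: [3.138, 0.148, 0.0]
ft_force: [0.3, -0.1, -0.3]
gripper_width: 86.2
grasp_force: 0.0
```

```bash
python3 - <<'E'
from h import *
c=cam('scene');p=get_state()['ee_pos'];go(574.5,204,28,0.08)
x,y=np.array(w2px(c,[575,204,100])).astype(int)
im=cv2.resize(c['color'][y-50:y+55,x-70:x+70],(800,600),interpolation=cv2.INTER_CUBIC)
cv2.imwrite('pics/g1.png',np.clip(im.astype(float)*1.6+10,0,255).astype(np.uint8))
E
```

```text
t 19.8 pos [570.4 203.2  92.5] yaw 0.093 w 86.9 turnvec [0.01 0.03 0.08] shift now [ 0.22 -0.03  3.23] shift after turn [ 0.21 -0.02  3.23]
```

View pics/g1.png

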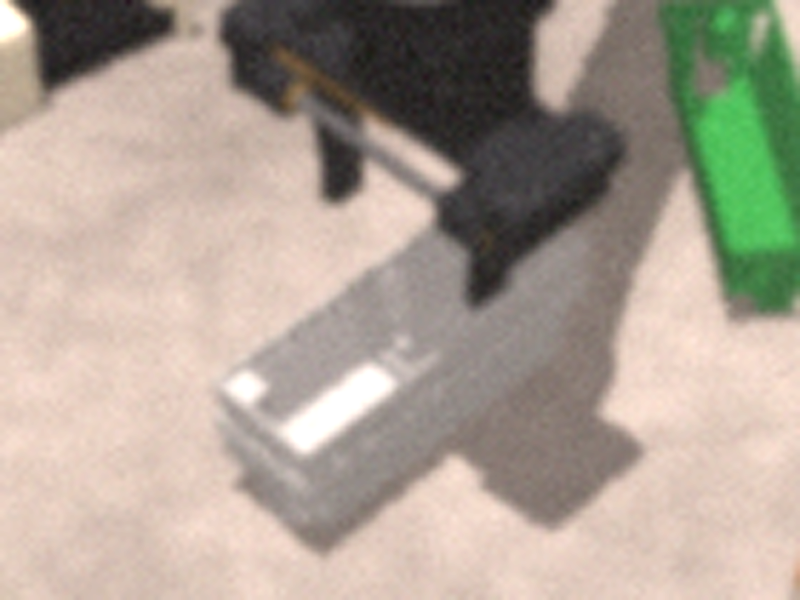

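The fingers straddle the grey tote, tips at (340,195) and (485,300). Lowering now, then closing.

arm_command --commands "0 0 0.08 0.2 0 0.8 1; 0 0 0 0 0 0.8 1; 0 0 0 0 0 0.8 1; 0 0 0 0 0 0.75 1; 0 0 0 0 0 0 1"

```text
clock: 20.42
ee_pos: [574.8, 204.3, 31.6]
tcp_rot: [3.138, 0.127, -0.004]
ft_force: [0.6, -0.7, -0.3]
gripper_width: 87.3
grasp_force: 0.0
```

arm_command --commands "0 0 0 0 0 0 0.3; 0 0 0 0 0 0 0.3; 0 0 0 0 0 0 0.3; 0 0 0 0 0 0 0.3; 0 0 0 0 0 0 0.3" --newtons 20

```text
clock: 21.05
ee_pos: [576.3, 204.5, 33.8]
tcp_rot: [3.139, 0.127, 0.002]
ft_force: [0.2, -2.3, 4.8]
gripper_width: 66.0
grasp_force: 20.0
```

arm_command --commands "0 0 0 0 0 -0.25 0.3; 0 0 0 0 0 -0.25 0.3; 0 0 0 0 0 -0.25 0.3; 0 0 0 0 0 -0.25 0.3; 0 0 0 0 0 0 0.3"

```text
clock: 21.68
ee_pos: [576.8, 205.2, 53.9]
tcp_rot: [-3.138, -0.127, -0.004]
ft_force: [-0.1, 0.4, -1.9]
gripper_width: 65.5
grasp_force: 20.0
```

The upper tote alone is held: width 66 mm, load about 1.9 N. Next I'll lift it clear, carry it aside towards (565,40), and give it the half turn.

arm_command --commands "0 0 0 0 0 -0.7 0.3; 0 0 0 0 0 -0.9 0.3; 0 0 0 0 0 -0.9 0.3; 0 0 0 0 0 -0.9 0.3; 0 0 0 0 0 -0.8 0.3"

```text
clock: 22.3
ee_pos: [576.1, 204.9, 138.8]
tcp_rot: [-3.139, -0.127, -0.002]
ft_force: [0.1, 0.1, -1.2]
gripper_width: 65.9
grasp_force: 20.0
```

arm_command --commands "0 0 0 -0.15 0.6 0 0.3; 0 0 0 -0.15 0.9 0 0.3; 0 0 0 -0.15 0.9 0 0.3; 0 0 0 -0.15 0.9 0 0.3; 0 0 0 -0.15 0.9 0 0.3"

```text
clock: 22.92
ee_pos: [567.4, 118.1, 136.9]
tcp_rot: [3.139, 0.126, -0.001]
ft_force: [-0.1, 0.6, -1.4]
gripper_width: 65.4
grasp_force: 20.0
```

arm_command --commands "0 0 0 -0.1 0.9 0 0.3; 0 0 0 -0.1 0.9 0 0.3; 0 0 0 -0.1 0.9 0 0.3; 0 0 0 -0.1 0.9 0 0.3; 0 0 0 -0.1 0.5 0 0.3"

```text
clock: 23.55
ee_pos: [564.3, 35.7, 137.1]
tcp_rot: [3.139, 0.125, 0.0]
ft_force: [0.4, -0.4, -1.6]
gripper_width: 65.8
grasp_force: 20.0
```

arm_command --commands "0 0 -0.6 0 0 0 0.3; 0 0 -0.9 0 0 0 0.3; 0 0 -0.9 0 0 0 0.3; 0 0 -0.9 0 0 0 0.3; 0 0 -0.9 0 0 0 0.3"

```text
clock: 24.18
ee_pos: [564.3, 37.5, 137.2]
tcp_rot: [-2.942, -1.101, -0.0]
ft_force: [0.3, 0.0, -2.1]
gripper_width: 66.1
grasp_force: 20.0
```

arm_command --commands "0 0 -0.9 0 0 0 0.3; 0 0 -0.9 0 0 0 0.3; 0 0 -0.9 0 0 0 0.3; 0 0 -0.9 0 0 0 0.3; 0 0 -0.9 0 0 0 0.3"

```text
clock: 24.8
ee_pos: [564.3, 37.4, 137.2]
tcp_rot: [-2.412, -2.013, -0.0]
ft_force: [-0.8, 0.5, -1.8]
gripper_width: 65.8
grasp_force: 20.0
```

arm_command --commands "0 0 -0.9 0 0 0 0.3; 0 0 -0.9 0 0 0 0.3; 0 0 -0.9 0 0 0 0.3; 0 0 -0.9 0 0 0 0.3; 0 0 -0.9 0 0 0 0.3"

```text
clock: 25.42
ee_pos: [564.3, 37.4, 137.2]
tcp_rot: [1.61, 2.698, 0.0]
ft_force: [0.1, -0.1, -1.5]
gripper_width: 65.7
grasp_force: 20.0
```

arm_command --commands "0 0 -0.9 0 0 0 0.3; 0 0 -0.9 0 0 0 0.3; 0 0 -0.9 0 0 0 0.3; 0 0 -0.9 0 0 0 0.3; 0 0 -0.9 0 0 0 0.3"

```text
clock: 26.05
ee_pos: [564.3, 37.3, 137.2]
tcp_rot: [0.626, 3.078, 0.0]
ft_force: [0.3, -0.3, -1.5]
gripper_width: 66.0
grasp_force: 2.0
```

arm_command --commands "0 0 -0.9 0 0 0 0.3; 0 0 -0.9 0 0 0 0.3; 0 0 -0.9 0 0 0 0.3; 0 0 0 0 0 0 0.3; 0 0 0 0 0 0 0.3"

```text
clock: 26.68
ee_pos: [564.4, 37.2, 137.2]
tcp_rot: [0.005, 3.141, -0.0]
ft_force: [-0.2, 0.8, -0.7]
gripper_width: 65.9
grasp_force: 20.0
```

```bash
python3 - <<'E'
from h import *
go(565,40,7,3.22);c=cam('top');print(get_state()['joint_positions'].round(2))
print('low floor');blobs(c,(200,240,145,212),120,3,80)
im=cv2.resize(c['color'][120:240,195:355],(800,600),interpolation=cv2.INTER_CUBIC)
cv2.imwrite('pics/g2.png',im)
E
```

```text
t 26.7 pos [564.4  37.2 137.2] yaw 3.139 w 65.9 turnvec [-0.    0.   -0.54] shift now [-0.03  0.14  6.51] shift after turn [-0.04  0.14  6.51]
[ 0.57  0.51 -0.96  1.81  0.48  1.07  1.  ]
low floor
area 2265 centroid [578.6 218.8] rect c [583.  217.4] size [160.7 271.9] ang 89.8
```

View pics/g2.png

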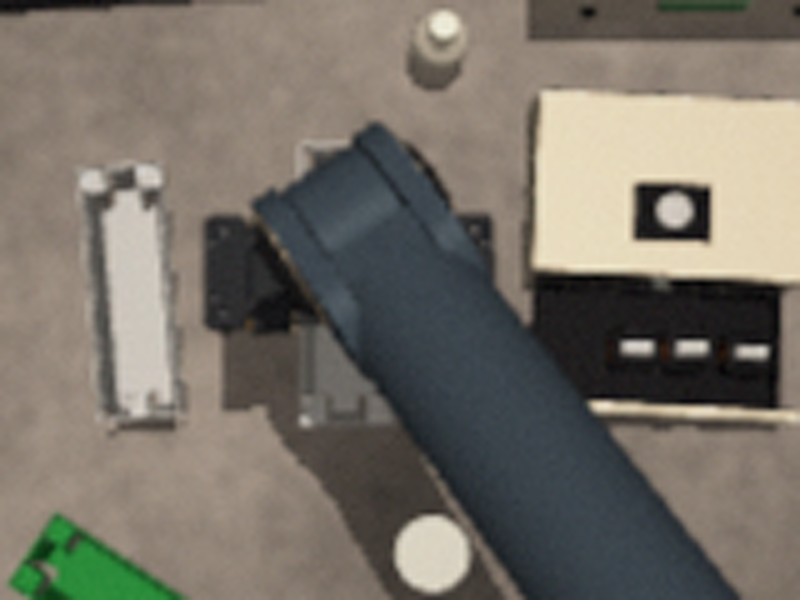

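The grip did slacken for a moment: 2 N at 26.05 s, then back to 20 N. The tote is still held, and its two-block end is now near the robot, at about (305,415). The lower tote is at (135,290). Lowering carefully.

arm_command --commands "0 0 0 0 0 0.9 0.3; 0 0 0 0 0 0.9 0.3; 0 0 0 0 0 0.9 0.3; 0 0 0 0 0 0.9 0.3; 0 0 0 0 0 0.9 0.3"

```text
clock: 27.35
ee_pos: [564.1, 37.4, 45.6]
tcp_rot: [-0.001, -3.141, -0.0]
ft_force: [0.3, 0.5, -2.2]
gripper_width: 66.0
grasp_force: 20.0
```

arm_command --commands "0 0 0 0 0 0.3 0.3; 0 0 0 0 0 0.3 0.3; 0 0 0 0 0 0.3 0.3; 0 0 0 0 0 0.2 0.3; 0 0 0 0 0 0 0.3"

```text
clock: 27.98
ee_pos: [564.3, 37.3, 25.0]
tcp_rot: [-0.001, -3.141, 0.0]
ft_force: [-0.8, -0.2, -0.9]
gripper_width: 65.3
grasp_force: 20.0
```

arm_command --commands "0 0 0 0 0 0.2 0.3; 0 0 0 0 0 0.1 0.3; 0 0 0 0 0 0 0.3; 0 0 0 0 0 0 0.3; 0 0 0 0 0 0 0.3"

```text
clock: 28.6
ee_pos: [564.4, 37.3, 19.3]
tcp_rot: [0.001, 3.141, -0.0]
ft_force: [-0.0, -0.1, -2.2]
gripper_width: 65.7
grasp_force: 20.0
```

arm_command --commands "0 0 0 0 0 0.1 0.3; 0 0 0 0 0 0.1 0.3; 0 0 0 0 0 0 0.3; 0 0 0 0 0 0 0.3; 0 0 0 0 0 0 0.3"

```text
clock: 29.22
ee_pos: [564.4, 37.4, 15.2]
tcp_rot: [0.001, 3.141, 0.0]
ft_force: [0.0, -0.3, -1.3]
gripper_width: 65.8
grasp_force: 20.0
```

arm_command --commands "0 0 0 0 0 0.1 0.3; 0 0 0 0 0 0.1 0.3; 0 0 0 0 0 0 0.3; 0 0 0 0 0 0 0.3; 0 0 0 0 0 0 0.3"

```text
clock: 29.85
ee_pos: [564.4, 37.4, 11.2]
tcp_rot: [0.001, 3.141, -0.0]
ft_force: [-0.4, -0.7, -2.1]
gripper_width: 65.9
grasp_force: 20.0
```

arm_command --commands "0 0 0 0 0 0.1 0.3; 0 0 0 0 0 0.1 0.3; 0 0 0 0 0 0 0.3; 0 0 0 0 0 0 0.3; 0 0 0 0 0 0 0.3"

```text
clock: 30.48
ee_pos: [564.4, 37.3, 7.8]
tcp_rot: [0.001, 3.141, -0.001]
ft_force: [-1.1, -1.6, 5.7]
gripper_width: 65.8
grasp_force: 20.0
```

The tote touched down at reading 8, so it didn't slip noticeably. I'll release it, rise, and turn to the cube yaw.

arm_command --commands "0 0 0 0 0 -0.1 1; 0 0 0 0 0 0 1; 0 0 0 0 0 0 1; 0 0 0 0 0 0 1; 0 0 0 0 0 -0.3 1"

```text
clock: 31.1
ee_pos: [563.9, 37.3, 14.9]
tcp_rot: [-0.001, -3.141, 0.0]
ft_force: [0.0, -0.3, -0.4]
gripper_width: 86.8
grasp_force: 0.0
```

arm_command --commands "0 0 0 0 0 -1 1; 0 0 0 0 0 -1 1; 0 0 0 0 0 -1 1; 0 0 0 0 0 -1 0.36; 0 0 0 0 0 -1 0.36"

```text
clock: 31.72
ee_pos: [564.4, 37.3, 116.8]
tcp_rot: [0.001, 3.141, -0.0]
ft_force: [0.1, 0.7, 1.0]
gripper_width: 74.3
grasp_force: 0.0
```

arm_command --commands "0 0 0.9 0 0 0 0.36; 0 0 0.9 0 0 0 0.36; 0 0 0.9 0 0 0 0.36; 0 0 0.9 0 0 0 0.36; 0 0 0.9 0 0 0 0.36"

```text
clock: 32.35
ee_pos: [564.3, 37.5, 115.9]
tcp_rot: [1.048, 2.962, 0.0]
ft_force: [0.7, 0.1, 0.3]
gripper_width: 32.8
grasp_force: 0.0
```

arm_command --commands "0 0 0.9 0 0 0 0.36; 0 0 0.9 0 0 0 0.36; 0 0 0.9 0 0 0 0.36; 0 0 0.9 0 0 0 0.36; 0 0 0.9 0 0 0 0.36"

```text
clock: 32.98
ee_pos: [564.3, 37.5, 115.9]
tcp_rot: [1.969, 2.448, 0.001]
ft_force: [0.6, -0.2, -0.3]
gripper_width: 31.5
grasp_force: 0.0
```

arm_command --commands "0 0 0.9 0 0 0 0.36; 0 0 0.9 0 0 0 0.36; 0 0 0 0 0 0 0.36; 0 0 0 0 0 0 0.36; 0 0 0 0 0 0 0.36"

```text
clock: 33.6
ee_pos: [564.3, 37.3, 115.3]
tcp_rot: [-2.275, -2.166, -0.0]
ft_force: [0.3, 1.1, 0.0]
gripper_width: 30.9
grasp_force: 0.0
```

```bash
python3 - <<'E'
from h import *
c=cam('top');cv2.imwrite('last.png',c['color'])
print('low floor');blobs(c,(205,238,145,212),130,3,80)
print('tabs');blobs(c,(312,352,185,196),120,56,6)
go(530,-191,80,1.515)
E
```

```text
low floor
area 668 centroid [597.7 209.8] rect c [595.6 217.3] size [233.3  86.5] ang 3.9
area 750 centroid [523.4 212.9] rect c [541.4 210.9] size [131.2 188.7] ang 89.8
tabs
area 17 centroid [ 530.2 -191.1] rect c [ 529.9 -190.9] size [23.5  7.9] ang 89.6
area 17 centroid [ 529.6 -233.7] rect c [ 529.5 -233.9] size [23.5  7.9] ang 89.6
area 16 centroid [ 525.6 -281. ] rect c [ 525.2 -280.7] size [23.4  7.8] ang 89.5
t 33.6 pos [564.3  37.3 115.2] yaw 1.522 w 31.4 turnvec [-0.   -0.    0.04] shift now [-11.49  -1.15   1.76] shift after turn [-11.49  -1.08   1.76]
```

arm_command --commands "0 0 0 -0.9 -0.1 0 0.36; 0 0 0 -0.9 -0.1 0 0.36; 0 0 0 -0.9 -0.1 0 0.36; 0 0 0 -0.9 -0.1 0 0.36; 0 0 0 -0.9 -0.1 0 0.36"

```text
clock: 34.28
ee_pos: [549.6, -53.7, 115.2]
tcp_rot: [2.277, 2.164, -0.0]
ft_force: [-0.4, -0.2, -0.1]
gripper_width: 31.1
grasp_force: 0.0
```

arm_command --commands "0 0 0 -0.9 -0.1 0 0.36; 0 0 0 -0.9 -0.1 0 0.36; 0 0 0 -0.9 -0.1 0 0.36; 0 0 0 -0.9 -0.1 0 0.36; 0 0 0 -0.9 -0.1 0 0.36"

```text
clock: 34.9
ee_pos: [535.2, -142.6, 115.2]
tcp_rot: [2.276, 2.165, 0.0]
ft_force: [-1.0, -0.8, 0.1]
gripper_width: 31.0
grasp_force: 0.0
```

arm_command --commands "0 0 0 -0.9 -0.1 0.9 0.36; 0 0 0 -0.9 0 0.9 0.36; 0 0 0 -0.7 0 0.9 0.36; 0 0 0 0 0 0.9 0.36; 0 0 0 0 0 0 0.36"

```text
clock: 35.52
ee_pos: [529.5, -190.0, 41.1]
tcp_rot: [-2.272, -2.164, 0.002]
ft_force: [1.4, 1.1, -0.6]
gripper_width: 31.7
grasp_force: 0.0
```

```bash
python3 - <<'E'
from h import *
go(530,-191,2,1.515)
c=cam('scene');p=get_state()['ee_pos']
x,y=np.array(w2px(c,[530,-191,60])).astype(int);k=8
im=cv2.resize(c['color'][y-40:y+35,x-50:x+50],(800,600),interpolation=cv2.INTER_CUBIC)
im=np.clip(im.astype(float)*1.7+20,0,255).astype(np.uint8)
for d in (35,):
    u,v=w2px(c,p+[0,0,d]);cv2.circle(im,(int((u-x+50.5)*k),int((v-y+40.5)*k)),3,(0,0,255),-1)
cv2.imwrite('pics/c1.png',im)
E
```

```text
t 35.5 pos [ 529.5 -190.    41.1] yaw 1.522 w 31.7 turnvec [-0.02 -0.01  0.05] shift now [-0.05  0.03  1.95] shift after turn [-0.05  0.03  1.95]
```

View pics/c1.png

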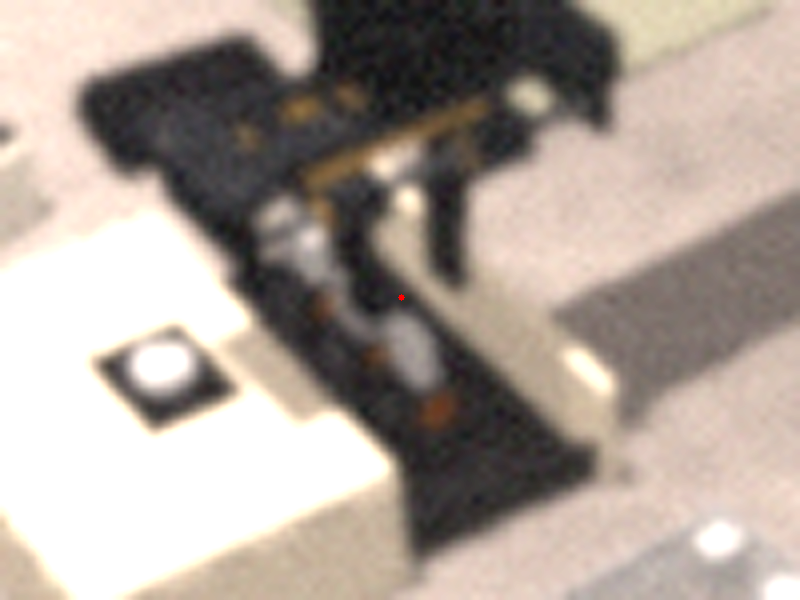

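The fingers, at (375,300) and (450,280), hang above the nearest tab at (412,350) and straddle it. Going down to reading 2 and gripping.

arm_command --commands "0 0 0 0 0 0.6 0.36; 0 0 0 0 0 0.6 0.36; 0 0 0 0 0 0.5 0.36; 0 0 0 0 0 0.2 0.36; 0 0 0 0 0 0 0.36"

```text
clock: 36.2
ee_pos: [530.7, -191.2, 4.8]
tcp_rot: [-2.276, -2.165, 0.0]
ft_force: [0.2, -0.9, 0.1]
gripper_width: 31.3
grasp_force: 0.0
```

arm_command --commands "0 0 0 0 0 0 0; 0 0 0 0 0 0 0; 0 0 0 0 0 0 0; 0 0 0 0 0 0 0; 0 0 0 0 0 0 0" --newtons 25

```text
clock: 36.83
ee_pos: [530.8, -191.3, 5.1]
tcp_rot: [-2.276, -2.165, 0.0]
ft_force: [0.2, -0.3, -1.6]
gripper_width: 10.0
grasp_force: 25.0
```

arm_command --commands "0 0 0 0 0 -0.2 0; 0 0 0 0 0 -0.5 0; 0 0 0 0 0 -0.9 0; 0 0 0 0 0 -0.9 0; 0 0 0 0 0 -0.9 0"

```text
clock: 37.45
ee_pos: [531.2, -191.4, 75.0]
tcp_rot: [2.275, 2.164, 0.001]
ft_force: [-0.2, 0.4, -0.8]
gripper_width: 10.0
grasp_force: 25.0
```

arm_command --commands "0 0 -0.85 0 0 -1 0; 0 0 0 0 0 -1 0; 0 0 0 0 0 0 0; 0 0 0 0 0 0 0; 0 0 0 0 0 0 0"

```text
clock: 38.08
ee_pos: [530.1, -191.2, 112.3]
tcp_rot: [-2.133, -2.305, 0.001]
ft_force: [-0.1, -0.3, -1.1]
gripper_width: 9.8
grasp_force: 25.0
```

```bash
python3 - <<'E'
from h import *
c=cam('top');cv2.imwrite('last.png',c['color'])
for th in(145,155): print('low',th);blobs(c,(205,240,148,212),th,3,80)
print('up');blobs(c,(240,280,140,215),145,3,60)
go(630.3,208.5,110,1.65);print(get_state()['grasp_force'])
E
```

```text
low 145
area 466 centroid [571.8 205.6] rect c [573. 205.] size [185.6  47.9] ang 4.8
low 155
area 440 centroid [572.  206.2] rect c [574.3 206.8] size [181.9  43.8] ang 4.8
up
area 515 centroid [588.   19.9] rect c [599.3  14.4] size [ 65.1 201.5] ang 89.5
t 38.1 pos [ 530.2 -191.1  112.3] yaw 1.648 w 9.7 turnvec [-0.01 -0.   -0.01] shift now [19.53  6.54  0.12] shift after turn [19.52  6.57  0.12]
24.96674358844757
```

arm_command --commands "0 0 0 0.6 0.2 0 0; 0 0 0 0.9 0.3 0 0; 0 0 0 0.9 0.3 0 0; 0 0 0 0.9 0.3 0 0; 0 0 0 0.9 0.3 0 0"

```text
clock: 38.75
ee_pos: [552.7, -103.6, 113.2]
tcp_rot: [2.133, 2.307, 0.0]
ft_force: [-0.3, 0.3, -1.6]
gripper_width: 9.7
grasp_force: 25.0
```

arm_command --commands "0 0 0 0.9 0.3 0 0; 0 0 0 0.9 0.3 0 0; 0 0 0 0.9 0.3 0 0; 0 0 0 0.9 0.3 0 0; 0 0 0 0.9 0.3 0 0"

```text
clock: 39.38
ee_pos: [575.5, -12.1, 113.2]
tcp_rot: [2.134, 2.306, 0.0]
ft_force: [0.7, 0.3, -0.6]
gripper_width: 10.2
grasp_force: 25.0
```

arm_command --commands "0 0 0 0.9 0.3 0 0; 0 0 0 0.9 0.3 0 0; 0 0 0 0.9 0.3 0 0; 0 0 0 0.9 0.3 0 0; 0 0 0 0.9 0.3 0 0"

```text
clock: 40.0
ee_pos: [598.4, 79.9, 113.1]
tcp_rot: [2.134, 2.306, 0.0]
ft_force: [0.0, -0.5, -1.7]
gripper_width: 9.6
grasp_force: 25.0
```

arm_command --commands "0 0 0 0.9 0.3 0 0; 0 0 0 0.9 0.3 0 0; 0 0 0 0.9 0.3 0 0; 0 0 0 0.9 0.3 0 0; 0 0 0 0.4 0.1 0 0"

```text
clock: 40.62
ee_pos: [617.9, 162.5, 113.2]
tcp_rot: [-2.132, -2.307, -0.001]
ft_force: [-0.8, -0.8, -1.1]
gripper_width: 9.8
grasp_force: 25.0
```

```bash
python3 - <<'E'
from h import *
go(629.3,210.7,-1,1.655);print(get_state()['grasp_force'])
c=cam('top');cv2.imwrite('last.png',c['color'])
blobs(c,(205,240,148,212),150,3,40)
E
```

```text
t 40.6 pos [617.9 162.5 113.2] yaw 1.650 w 9.8 turnvec [ 0.   -0.   -0.03] shift now [2.35 0.76 5.71] shift after turn [2.35 0.77 5.71]
24.96675968170166
area 47 centroid [502.1 212.5] rect c [504.8 212.9] size [51.7 19.3] ang 18.4
```

arm_command --commands "0 0 0 0.8 0.26 0 0; 0 0 0 0.8 0.26 0 0; 0 0 0 0.75 0.25 0 0; 0 0 0 0 0 0.7 0; 0 0 0 0 0 0.9 0"

```text
clock: 41.3
ee_pos: [629.5, 207.9, 79.8]
tcp_rot: [2.134, 2.305, -0.001]
ft_force: [-0.1, 0.1, -0.9]
gripper_width: 10.0
grasp_force: 25.0
```

arm_command --commands "0 0 0 0 0 0.9 0; 0 0 0 0 0 0.9 0; 0 0 0 0 0 0.9 0; 0 0 0 0 0 0.5 0; 0 0 0 0 0 0.3 0"

```text
clock: 41.92
ee_pos: [629.5, 208.6, 10.5]
tcp_rot: [-2.134, -2.306, 0.0]
ft_force: [-0.4, 0.1, -0.9]
gripper_width: 9.8
grasp_force: 25.0
```

```bash
python3 - <<'E'
from h import *
go(629.3,210.7,-1,1.655);s=get_state();print(s['grasp_force'],s['ft_force'].round(1))
E
```

```text
t 41.9 pos [629.5 208.6  10.5] yaw 1.648 w 9.8 turnvec [-0.    0.   -0.04] shift now [ 0.11 -0.    0.57] shift after turn [ 0.11 -0.    0.57]
24.966476261615753 [-0.4  0.1 -0.9]
```

arm_command --commands "0 0 0 0.1 0 0.3 0; 0 0 0 0 0 0.15 0; 0 0 0 0 0 0.1 0; 0 0 0 0 0 0 0; 0 0 0 0 0 0 0"

```text
clock: 42.55
ee_pos: [629.6, 210.6, 0.4]
tcp_rot: [2.134, 2.306, 0.001]
ft_force: [-0.2, 0.4, -0.6]
gripper_width: 9.9
grasp_force: 25.0
```

arm_command --commands "0 0 0 0 0 0.1 0; 0 0 0 0 0 0 0; 0 0 0 0 0 0 0; 0 0 0 0 0 0 0; 0 0 0 0 0 0 0"

```text
clock: 43.18
ee_pos: [629.4, 210.6, -1.8]
tcp_rot: [2.134, 2.306, 0.0]
ft_force: [0.5, 0.7, -0.9]
gripper_width: 9.8
grasp_force: 25.0
```

arm_command --commands "0 0 0 0 0 0.08 0; 0 0 0 0 0 0 0; 0 0 0 0 0 0 0; 0 0 0 0 0 0 0.28; 0 0 0 0 0 0 0.28"

```text
clock: 43.8
ee_pos: [629.5, 210.6, -3.5]
tcp_rot: [2.134, 2.306, 0.0]
ft_force: [0.9, -0.2, 0.5]
gripper_width: 21.0
grasp_force: 0.0
```

arm_command --commands "0 0 0 0 0 0 0.28; 0 0 0 0 0 -0.3 0.28; 0 0 0 0 0 -0.6 0.28; 0 0 0 0 0 -1 0.28; 0 0 0 0 0 -1 0.28"

```text
clock: 44.42
ee_pos: [629.9, 210.9, 56.7]
tcp_rot: [2.133, 2.305, 0.002]
ft_force: [-0.3, -0.2, 0.5]
gripper_width: 24.4
grasp_force: 0.0
```

arm_command --commands "0 0 0 0 0 -1 0.36; 0 0 0 0 0 -1 0.36; 0 0 0 0 0 -1 0.36; 0 0 0 -0.9 -0.3 0 0.36; 0 0 0 -0.9 -0.3 0 0.36"

```text
clock: 45.05
ee_pos: [619.4, 171.4, 113.8]
tcp_rot: [2.134, 2.305, -0.003]
ft_force: [-1.3, -1.3, -0.4]
gripper_width: 31.4
grasp_force: 0.0
```

arm_command --commands "0 0 0 -0.95 -0.3 0 0.36; 0 0 0 -0.95 -0.3 0 0.36; 0 0 0 -0.95 -0.3 0 0.36; 0 0 0 -0.95 -0.3 0 0.36; 0 0 0 -0.95 -0.3 0 0.36"

```text
clock: 45.68
ee_pos: [597.4, 75.4, 114.6]
tcp_rot: [2.134, 2.306, 0.0]
ft_force: [-0.6, 0.5, -0.1]
gripper_width: 31.4
grasp_force: 0.0
```

arm_command --commands "0 0 0 -0.95 -0.3 0 0.36; 0 0 0 -0.95 -0.3 0 0.36; 0 0 0 -0.95 -0.3 0 0.36; 0 0 0 -0.95 -0.3 0 0.36; 0 0 0 -0.95 -0.3 0 0.36"

```text
clock: 46.3
ee_pos: [574.9, -21.7, 114.6]
tcp_rot: [2.134, 2.306, 0.0]
ft_force: [0.3, -0.2, 0.2]
gripper_width: 31.2
grasp_force: 0.0
```

arm_command --commands "0 0 0 -0.95 -0.3 0 0.36; 0 0 0 -0.95 -0.3 0 0.36; 0 0 0 -0.95 -0.3 0 0.36; 0 0 0 -0.95 -0.3 0 0.36; 0 0 0 -0.95 -0.3 0 0.36"

```text
clock: 46.92
ee_pos: [552.3, -118.7, 114.6]
tcp_rot: [2.134, 2.306, 0.0]
ft_force: [0.6, -0.1, -0.1]
gripper_width: 31.0
grasp_force: 0.0
```

```bash
python3 - <<'E'
from h import *
c=cam('top');cv2.imwrite('last.png',c['color']);cv2.imwrite('pics/m1.png',cv2.resize(c['color'][120:240,195:355],(800,600),interpolation=cv2.INTER_CUBIC))
print('tabs');blobs(c,(312,352,185,196),120,56,6)
print('low');blobs(c,(205,240,148,212),150,3,20)
go(529.6,-233.7,110,1.515)
E
```

```text
tabs
area 10 centroid [ 525.7 -284.7] rect c [ 525.2 -284.6] size [11.  11.2] ang 44.1
low
area 20 centroid [679.1 196.7] rect c [678.8 196.3] size [20.6 12.5] ang 89.5
area 336 centroid [551.  204.3] rect c [554.4 204.3] size [141.8  45.4] ang 4.8
t 47.0 pos [ 551.5 -122.4  114.3] yaw 1.644 w 31.2 turnvec [-0.01  0.02  0.86] shift now [-5.47 -1.5   0.23] shift after turn [-5.62 -0.78  0.22]
```

View pics/m1.png

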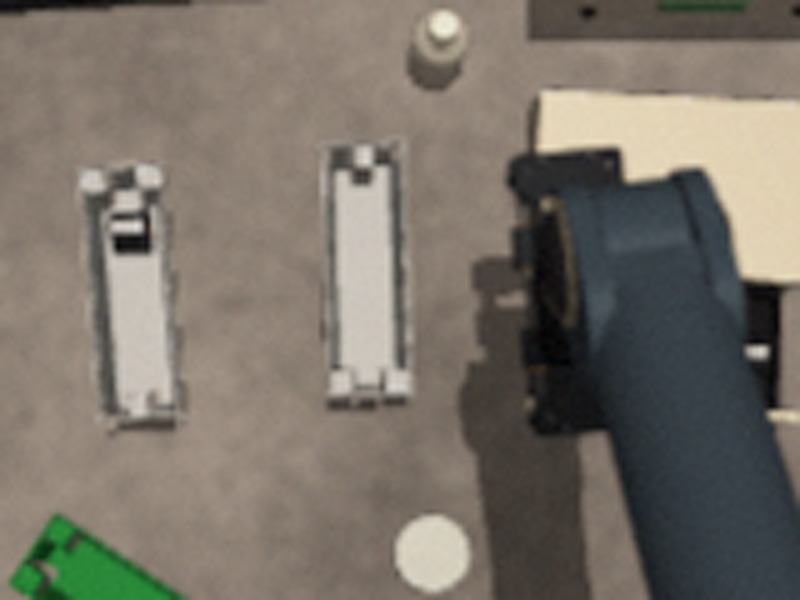

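The view shows cube 1 standing in the lower tote at (132,225). The upper tote has been knocked aside, to (367,272), and is still upright. On to the second cube.

arm_command --commands "0 0 0.86 0 0 0 0.36; 0 0 0 -0.9 -0.13 0 0.36; 0 0 0 -0.95 -0.13 0 0.36; 0 0 0 -0.95 -0.13 0 0.36; 0 0 0 -0.95 -0.13 0 0.36"

```text
clock: 47.6
ee_pos: [537.9, -193.7, 114.5]
tcp_rot: [2.278, 2.163, -0.0]
ft_force: [-0.4, 0.5, 0.4]
gripper_width: 31.2
grasp_force: 0.0
```

arm_command --commands "0 0 0 -0.95 -0.13 0 0.36; 0 0 0 -0.9 -0.13 0 0.36; 0 0 0 0 0 0.8 0.36; 0 0 0 0 0 1 0.36; 0 0 0 0 0 0.8 0.36"

```text
clock: 48.22
ee_pos: [530.8, -227.2, 60.8]
tcp_rot: [-2.275, -2.164, 0.0]
ft_force: [-0.1, -0.1, -0.0]
gripper_width: 31.5
grasp_force: 0.0
```

arm_command --commands "0 0 0 0 0 0 0.36; 0 0 0 0 0 0.5 0.36; 0 0 0 0 0 0.5 0.36; 0 0 0 0 0 0.3 0.36; 0 0 0 0 0 0 0.36"

```text
clock: 48.85
ee_pos: [530.9, -228.3, 36.0]
tcp_rot: [-2.277, -2.163, 0.001]
ft_force: [-0.9, 0.6, 0.5]
gripper_width: 31.3
grasp_force: 0.0
```

```bash
python3 -c "
from h import *
go(529.6,-233.7,5,1.515)"
```

```text
t 48.9 pos [ 530.9 -228.3   36. ] yaw 1.519 w 31.3 turnvec [-0.01 -0.    0.03] shift now [-0.27 -0.05  1.55] shift after turn [-0.27 -0.05  1.55]
```

arm_command --commands "0 0 0 -0.27 -0.05 0 0.36; 0 0 0 0 0 0.6 0.36; 0 0 0 0 0 0.6 0.36; 0 0 0 0 0 0.35 0.36; 0 0 0 0 0 0 0.36"

```text
clock: 49.48
ee_pos: [529.3, -233.4, 4.6]
tcp_rot: [-2.276, -2.163, 0.001]
ft_force: [0.5, 0.0, -0.3]
gripper_width: 31.7
grasp_force: 0.0
```

arm_command --commands "0 0 0 0 0 0 0; 0 0 0 0 0 0 0; 0 0 0 0 0 0 0; 0 0 0 0 0 0 0; 0 0 0 0 0 0 0"

```text
clock: 50.1
ee_pos: [530.0, -233.8, 5.7]
tcp_rot: [2.278, 2.163, 0.0]
ft_force: [-0.3, -0.3, 1.0]
gripper_width: 10.2
grasp_force: 25.0
```

arm_command --commands "0 0 0 0 0 -0.3 0; 0 0 0 0 0 -0.7 0; 0 0 0 0 0 -0.9 0; 0 0 0 0 0 -0.9 0; 0 0 0 0 0 -0.9 0"

```text
clock: 50.72
ee_pos: [530.2, -233.9, 81.3]
tcp_rot: [2.277, 2.163, 0.001]
ft_force: [0.5, 1.0, -0.5]
gripper_width: 9.8
grasp_force: 25.0
```

arm_command --commands "0 0 -0.9 0 0 -1 0; 0 0 0 0 0 -0.7 0; 0 0 0 0.5 0.15 0 0; 0 0 0 0.9 0.2 0 0; 0 0 0 0.9 0.2 0 0"

```text
clock: 51.35
ee_pos: [536.7, -184.7, 112.8]
tcp_rot: [-2.125, -2.312, 0.0]
ft_force: [-0.2, 0.1, -1.1]
gripper_width: 10.0
grasp_force: 25.0
```

```bash
python3 -c "
from h import *
go(587.5,207.2,110,1.655);s=get_state();print(s['grasp_force'],s['ft_force'])"
```

```text
t 51.4 pos [ 536.7 -184.7  112.8] yaw 1.655 w 10.0 turnvec [-0.01 -0.01  0.  ] shift now [19.31  4.18  0.16] shift after turn [19.31  4.18  0.14]
24.9635311961174 [-0.19378994  0.12810144 -1.05224573]
```

arm_command --commands "0 0 0 0.95 0.2 0 0; 0 0 0 0.95 0.2 0 0; 0 0 0 0.95 0.2 0 0; 0 0 0 0.95 0.2 0 0; 0 0 0 0.95 0.2 0 0"

```text
clock: 51.98
ee_pos: [549.3, -89.4, 113.6]
tcp_rot: [2.127, 2.312, 0.0]
ft_force: [-0.2, 0.1, 0.0]
gripper_width: 9.5
grasp_force: 25.0
```

arm_command --commands "0 0 0 0.95 0.2 0 0; 0 0 0 0.95 0.2 0 0; 0 0 0 0.95 0.2 0 0; 0 0 0 0.95 0.2 0 0; 0 0 0 0.95 0.2 0 0"

```text
clock: 52.6
ee_pos: [561.3, 6.9, 113.5]
tcp_rot: [2.127, 2.312, 0.0]
ft_force: [-0.5, -0.2, -1.2]
gripper_width: 9.6
grasp_force: 25.0
```

arm_command --commands "0 0 0 0.95 0.2 0 0; 0 0 0 0.95 0.2 0 0; 0 0 0 0.95 0.2 0 0; 0 0 0 0.95 0.2 0 0; 0 0 0 0.95 0.2 0 0"

```text
clock: 53.22
ee_pos: [573.3, 103.3, 113.5]
tcp_rot: [2.127, 2.312, 0.0]
ft_force: [-0.4, -0.1, -1.1]
gripper_width: 9.6
grasp_force: 25.0
```

arm_command --commands "0 0 0 0.95 0.2 0 0; 0 0 0 0.9 0.2 0 0; 0 0 0 0.6 0.2 0 0; 0 0 0 0.3 0.1 0 0; 0 0 0 0 0 0 0"

```text
clock: 53.85
ee_pos: [582.5, 158.1, 113.5]
tcp_rot: [2.127, 2.312, -0.0]
ft_force: [0.1, -0.0, -2.0]
gripper_width: 10.0
grasp_force: 25.0
```

```bash
python3 -c "
from h import *
go(587.5,207.2,-3,1.655);s=get_state();print(s['grasp_force'],s['ft_force'])
c=cam('top');blobs(c,(205,240,148,212),150,3,20);print('up');blobs(c,(255,285,140,205),150,3,40)"
```

```text
t 53.9 pos [582.5 158.1 113.5] yaw 1.654 w 10.0 turnvec [-0.  0. -0.] shift now [2.43 0.45 5.82] shift after turn [2.43 0.45 5.82]
24.963971972465515 [ 0.11396797 -0.01074059 -2.03723531]
up
area 455 centroid [591.1  18.4] rect c [588.7  18.2] size [186.4  53.7] ang 6.3
```

arm_command --commands "0 0 0 0.9 0.15 0 0; 0 0 0 0.9 0.15 0 0; 0 0 0 0.6 0.15 0 0; 0 0 0 0 0 0.5 0; 0 0 0 0 0 0.8 0"

```text
clock: 54.52
ee_pos: [587.6, 206.1, 86.7]
tcp_rot: [2.127, 2.311, -0.0]
ft_force: [0.2, 0.0, -0.4]
gripper_width: 9.9
grasp_force: 25.0
```

arm_command --commands "0 0 0 0 0 0.9 0; 0 0 0 0 0 0.9 0; 0 0 0 0 0 0.9 0; 0 0 0 0 0 0.8 0; 0 0 0 0 0 0.3 0"

```text
clock: 55.15
ee_pos: [586.8, 206.2, 10.1]
tcp_rot: [-2.126, -2.312, 0.003]
ft_force: [-0.6, 0.5, -0.9]
gripper_width: 9.9
grasp_force: 25.0
```

```bash
python3 -c "
from h import *
go(587.5,207.2,-3,1.655);s=get_state();print(s['grasp_force'],s['ft_force'])"
```

```text
t 55.1 pos [586.8 206.2  10.1] yaw 1.654 w 9.9 turnvec [-0.01  0.   -0.  ] shift now [0.05 0.04 0.65] shift after turn [0.04 0.04 0.65]
24.963984489440918 [-0.56040799  0.5409136  -0.92450202]
```

arm_command --commands "0 0 0 0 0 0.3 0; 0 0 0 0 0 0.2 0; 0 0 0 0 0 0.1 0; 0 0 0 0 0 0 0; 0 0 0 0 0 0 0"

```text
clock: 55.78
ee_pos: [587.7, 206.7, -0.2]
tcp_rot: [2.127, 2.312, 0.001]
ft_force: [0.8, 0.1, -1.4]
gripper_width: 10.0
grasp_force: 25.0
```

arm_command --commands "0 0 0 0 0 0.06 0; 0 0 0 0 0 0 0; 0 0 0 0 0 0 0; 0 0 0 0 0 0 0.28; 0 0 0 0 0 0 0.28"

```text
clock: 56.4
ee_pos: [587.4, 206.5, -1.8]
tcp_rot: [2.127, 2.312, -0.0]
ft_force: [-0.2, 1.3, -0.3]
gripper_width: 20.9
grasp_force: 0.0
```

arm_command --commands "0 0 0 0 0 0 0.28; 0 0 0 0 0 -0.3 0.28; 0 0 0 0 0 -0.6 0.28; 0 0 0 0 0 -1 0.28; 0 0 0 0 0 -1 0.28"

```text
clock: 57.02
ee_pos: [587.9, 206.9, 58.4]
tcp_rot: [2.126, 2.312, 0.002]
ft_force: [0.7, 0.5, 0.8]
gripper_width: 24.3
grasp_force: 0.0
```

arm_command --commands "0 0 0 0 0 -1 0.36; 0 0 0 0 0 -1 0.36; 0 0 0 0 0 -1 0.36; 0 0 0 -0.9 -0.2 0 0.36; 0 0 0 -0.9 -0.2 0 0.36"

```text
clock: 57.65
ee_pos: [581.8, 167.7, 115.7]
tcp_rot: [2.127, 2.312, -0.003]
ft_force: [0.4, 0.4, 0.0]
gripper_width: 31.4
grasp_force: 0.0
```

arm_command --commands "0 0 0 -0.95 -0.2 0 0.36; 0 0 0 -0.95 -0.2 0 0.36; 0 0 0 -0.95 -0.2 0 0.36; 0 0 0 -0.95 -0.2 0 0.36; 0 0 0 -0.95 -0.2 0 0.36"

```text
clock: 58.28
ee_pos: [570.3, 72.4, 116.4]
tcp_rot: [2.127, 2.312, 0.0]
ft_force: [1.0, 0.6, -0.1]
gripper_width: 31.4
grasp_force: 0.0
```

arm_command --commands "0 0 0 -0.95 -0.2 0 0.36; 0 0 0 -0.95 -0.2 0 0.36; 0 0 0 -0.95 -0.2 0 0.36; 0 0 0 -0.95 -0.2 0 0.36; 0 0 0 -0.95 -0.2 0 0.36"

```text
clock: 58.9
ee_pos: [558.3, -24.0, 116.4]
tcp_rot: [2.127, 2.312, 0.0]
ft_force: [0.5, 1.0, 0.4]
gripper_width: 31.1
grasp_force: 0.0
```

arm_command --commands "0 0 0 -0.95 -0.2 0 0.36; 0 0 0 -0.95 -0.2 0 0.36; 0 0 0 -0.95 -0.2 0 0.36; 0 0 0 -0.95 -0.2 0 0.36; 0 0 0 -0.95 -0.2 0 0.36"

```text
clock: 59.52
ee_pos: [546.3, -120.3, 116.4]
tcp_rot: [2.127, 2.312, 0.0]
ft_force: [-0.8, -0.6, -0.8]
gripper_width: 31.4
grasp_force: 0.0
```

```bash
python3 - <<'E'
from h import *
c=cam('top');cv2.imwrite('last.png',c['color'])
print('low');blobs(c,(205,240,148,212),150,3,8)
print('tabs');blobs(c,(312,352,185,196),120,56,6)
go(525.7,-281,110,1.515)
E
```

```text
low
area 19 centroid [679.2 197.4] rect c [678.9 198.3] size [16.5 12.5] ang 89.5
area 19 centroid [674.8 244.4] rect c [675.1 243.6] size [16.6 12.4] ang 89.5
area 19 centroid [657.5 214.4] rect c [658.3 214.7] size [16.5 12.4] ang 89.5
area 11 centroid [636.1 216.4] rect c [637.6 216.8] size [20.5  4.1] ang 89.5
area 26 centroid [609.2 208. ] rect c [608.5 208.6] size [48.  24.6] ang 83.8
area 14 centroid [593.5 214.9] rect c [594.3 214.7] size [24.5  8.2] ang 89.5
area 224 centroid [530.3 203.1] rect c [533.7 202.6] size [100.4  45.3] ang 4.8
tabs
area 9 centroid [ 525.6 -285.2] rect c [ 525.2 -286.5] size [11.7  7.8] ang 89.5
t 59.6 pos [ 545.8 -123.9  116.1] yaw 1.650 w 31.3 turnvec [-0.01  0.02  0.9 ] shift now [-7.75 -1.62  0.32] shift after turn [-7.9  -0.56  0.3 ]
```

arm_command --commands "0 0 0.9 0 0 0 0.36; 0 0 0 -0.9 -0.07 0 0.36; 0 0 0 -0.95 -0.07 0 0.36; 0 0 0 -0.95 -0.07 0 0.36; 0 0 0 -0.95 -0.07 0 0.36"

```text
clock: 60.2
ee_pos: [536.6, -195.6, 116.3]
tcp_rot: [2.278, 2.163, -0.0]
ft_force: [0.1, 0.5, 0.3]
gripper_width: 31.4
grasp_force: 0.0
```

arm_command --commands "0 0 0 -0.95 -0.07 0 0.36; 0 0 0 -0.95 -0.07 0 0.36; 0 0 0 -0.95 -0.07 0 0.36; 0 0 0 -0.95 -0.07 0 0.36; 0 0 0 -0.55 0 0 0.36"

```text
clock: 60.82
ee_pos: [526.6, -281.9, 116.3]
tcp_rot: [2.279, 2.162, -0.0]
ft_force: [0.3, 0.3, 0.0]
gripper_width: 31.2
grasp_force: 0.0
```

arm_command --commands "0 0 0 0 0 0.6 0.36; 0 0 0 0 0 0.9 0.36; 0 0 0 0 0 0.9 0.36; 0 0 0 0 0 0.9 0.36; 0 0 0 0 0 0.3 0.36"

```text
clock: 61.45
ee_pos: [525.9, -279.4, 42.4]
tcp_rot: [-2.275, -2.162, 0.001]
ft_force: [-0.1, 0.4, 0.1]
gripper_width: 31.2
grasp_force: 0.0
```

```bash
python3 -c "
from h import *
go(525.7,-281,5,1.515)"
```

```text
t 61.5 pos [ 525.9 -279.4   42.4] yaw 1.520 w 31.2 turnvec [-0.02 -0.01  0.03] shift now [-0.08 -0.    1.87] shift after turn [-0.08 -0.01  1.87]
```

arm_command --commands "0 0 0 0 0 0.6 0.36; 0 0 0 0 0 0.6 0.36; 0 0 0 0 0 0.4 0.36; 0 0 0 0 0 0.2 0.36; 0 0 0 0 0 0 0.36"

```text
clock: 62.08
ee_pos: [526.9, -280.2, 8.2]
tcp_rot: [-2.278, -2.163, 0.0]
ft_force: [0.6, 0.1, 0.3]
gripper_width: 31.9
grasp_force: 0.0
```

arm_command --commands "0 0 0 0 0 0 0; 0 0 0 0 0 0 0; 0 0 0 0 0 0 0; 0 0 0 0 0 0 0; 0 0 0 0 0 0 0"

```text
clock: 62.7
ee_pos: [526.8, -280.2, 8.3]
tcp_rot: [-2.278, -2.163, 0.0]
ft_force: [-1.0, -0.1, -0.8]
gripper_width: 9.7
grasp_force: 24.9
```

arm_command --commands "0 0 0 0 0 -0.3 0; 0 0 0 0 0 -0.7 0; 0 0 0 0 0 -0.9 0; 0 0 0 0 0 -0.9 0; 0 0 0 0 0 -0.9 0"

```text
clock: 63.32
ee_pos: [527.2, -280.3, 84.2]
tcp_rot: [2.277, 2.163, 0.0]
ft_force: [-0.8, -0.4, -0.7]
gripper_width: 9.5
grasp_force: 24.9
```

arm_command --commands "0 0 -0.9 0 0 -1 0; 0 0 0 0 0 -0.7 0; 0 0 0 0.5 0 0 0; 0 0 0 0.9 0 0 0; 0 0 0 0.9 0.1 0 0"

```text
clock: 63.95
ee_pos: [524.3, -232.0, 115.6]
tcp_rot: [-2.125, -2.311, 0.0]
ft_force: [-0.5, 0.1, -1.1]
gripper_width: 9.8
grasp_force: 24.8
```

```bash
python3 -c "
from h import *
go(545.6,203.6,110,1.655);s=get_state();print(s['grasp_force'],s['ft_force'])"
```

```text
t 64.0 pos [ 524.3 -232.   115.6] yaw 1.655 w 9.8 turnvec [-0.01 -0.01 -0.  ] shift now [21.61  2.89  0.3 ] shift after turn [21.61  2.89  0.28]
24.84990119934082 [-0.52794309  0.12077338 -1.06467829]
```

arm_command --commands "0 0 0 0.95 0.12 0 0; 0 0 0 0.95 0.12 0 0; 0 0 0 0.95 0.12 0 0; 0 0 0 0.95 0.12 0 0; 0 0 0 0.95 0.12 0 0"

```text
clock: 64.58
ee_pos: [529.2, -137.2, 116.4]
tcp_rot: [2.127, 2.312, 0.0]
ft_force: [-0.6, -0.3, -1.7]
gripper_width: 9.5
grasp_force: 24.8
```

arm_command --commands "0 0 0 0.95 0.12 0 0; 0 0 0 0.95 0.12 0 0; 0 0 0 0.95 0.12 0 0; 0 0 0 0.95 0.12 0 0; 0 0 0 0.95 0.12 0 0"

```text
clock: 65.2
ee_pos: [533.2, -41.6, 116.4]
tcp_rot: [2.127, 2.312, 0.0]
ft_force: [0.2, 0.3, -0.7]
gripper_width: 9.9
grasp_force: 24.8
```

arm_command --commands "0 0 0 0.95 0.13 0 0; 0 0 0 0.95 0.13 0 0; 0 0 0 0.95 0.13 0 0; 0 0 0 0.95 0.13 0 0; 0 0 0 0.95 0.13 0 0"

```text
clock: 65.82
ee_pos: [538.1, 54.1, 116.3]
tcp_rot: [2.127, 2.312, -0.0]
ft_force: [-0.1, -0.8, -1.0]
gripper_width: 9.6
grasp_force: 24.8
```

arm_command --commands "0 0 0 0.95 0.14 0 0; 0 0 0 0.95 0.14 0 0; 0 0 0 0.95 0.14 0 0; 0 0 0 0.95 0.14 0 0; 0 0 0 0.95 0.14 0 0"

```text
clock: 66.45
ee_pos: [544.3, 150.0, 116.3]
tcp_rot: [2.127, 2.312, -0.0]
ft_force: [-0.4, -0.5, -0.1]
gripper_width: 9.8
grasp_force: 24.8
```

arm_command --commands "0 0 0 0.9 0.14 0 0; 0 0 0 0.9 0.14 0 0; 0 0 0 0.6 0.1 0 0; 0 0 0 0 0 0 0; 0 0 0 0 0 0 0"

```text
clock: 67.08
ee_pos: [547.9, 196.3, 116.2]
tcp_rot: [2.127, 2.311, -0.001]
ft_force: [-0.4, 0.2, -0.4]
gripper_width: 9.6
grasp_force: 24.9
```

```bash
python3 -c "
from h import *
go(545.6,203.6,1,1.655);s=get_state();print(s['grasp_force'],s['ft_force'])"
```

```text
t 67.1 pos [547.9 196.3 116.2] yaw 1.653 w 9.6 turnvec [-0.    0.01 -0.01] shift now [ 0.38 -0.08  5.76] shift after turn [ 0.37 -0.08  5.76]
24.85027402639389 [-0.40249752  0.18666933 -0.44098285]
```

arm_command --commands "0 0 0 0.37 -0.08 0.5 0; 0 0 0 0 0 0.9 0; 0 0 0 0 0 0.9 0; 0 0 0 0 0 0.9 0; 0 0 0 0 0 0.9 0"

```text
clock: 67.7
ee_pos: [545.3, 204.2, 32.7]
tcp_rot: [-2.127, -2.312, 0.001]
ft_force: [-0.2, -0.3, -1.1]
gripper_width: 9.5
grasp_force: 24.8
```

arm_command --commands "0 0 0 0 0 0.9 0; 0 0 0 0 0 0.35 0; 0 0 0 0 0 0.15 0; 0 0 0 0 0 0 0; 0 0 0 0 0 0 0"

```text
clock: 68.32
ee_pos: [546.1, 204.7, 7.0]
tcp_rot: [2.126, 2.312, 0.002]
ft_force: [0.7, -0.4, -0.9]
gripper_width: 9.5
grasp_force: 24.9
```

```bash
python3 -c "
from h import *
go(545.6,203.6,1,1.655);s=get_state();print(s['grasp_force'],s['ft_force'])"
```

```text
t 68.3 pos [546.1 204.7   7. ] yaw 1.654 w 9.5 turnvec [ 0.01 -0.   -0.  ] shift now [-0.05 -0.03  0.3 ] shift after turn [-0.05 -0.03  0.3 ]
24.850382208824158 [ 0.72721952 -0.3582389  -0.89071548]
```

arm_command --commands "0 0 0 0 0 0.15 0; 0 0 0 0 0 0.1 0; 0 0 0 0 0 0.06 0; 0 0 0 0 0 0 0; 0 0 0 0 0 0 0"

```text
clock: 68.95
ee_pos: [545.5, 204.5, 1.2]
tcp_rot: [2.126, 2.312, -0.001]
ft_force: [-1.9, -2.2, 7.7]
gripper_width: 9.4
grasp_force: 24.9
```

arm_command --commands "0 0 0 0 0 0 0.28; 0 0 0 0 0 0 0.28; 0 0 0 0 0 -0.3 0.28; 0 0 0 0 0 -0.6 0.28; 0 0 0 0 0 -1 0.28"

```text
clock: 69.58
ee_pos: [545.4, 204.4, 39.0]
tcp_rot: [-2.126, -2.312, 0.001]
ft_force: [0.9, 0.4, -0.2]
gripper_width: 24.2
grasp_force: 0.0
```

arm_command --commands "0 0 0 0 0 -1 0.3; 0 0 0 0 0 -1 0.3; 0 0 0 0 0 -1 0.3; 0 0 0 0 0 -1 0.3; 0 0 0 -0.9 0 -0.5 1"

```text
clock: 70.2
ee_pos: [547.3, 188.4, 130.4]
tcp_rot: [2.123, 2.315, 0.004]
ft_force: [0.1, -0.9, 0.5]
gripper_width: 30.8
grasp_force: 0.0
```

arm_command --commands "0 0 0 -0.9 0 0 1; 0 0 0 -0.9 0 0 1; 0 0 0 -0.9 0 0 1; 0 0 0 -0.9 0 0 1; 0 0 0 -0.9 0 0 1"

```text
clock: 70.82
ee_pos: [554.6, 95.5, 127.9]
tcp_rot: [-2.127, -2.312, 0.0]
ft_force: [0.9, -0.3, -0.3]
gripper_width: 77.9
grasp_force: 0.0
```

arm_command --commands "0 0 0 -0.9 0 0 1; 0 0 0 -0.9 0 0 1; 0 0 0 -0.9 0 0 1; 0 0 0 -0.9 0 0 1; 0 0 0 -0.9 0 0 1"

```text
clock: 71.45
ee_pos: [562.2, 5.9, 128.2]
tcp_rot: [2.127, 2.312, 0.0]
ft_force: [-1.1, 0.7, 0.0]
gripper_width: 87.2
grasp_force: 0.0
```

arm_command --commands "0 0 0 -0.9 0 0 1; 0 0 0 -0.9 0 0 1; 0 0 0 -0.9 0 0 1; 0 0 0 -0.9 0 0 1; 0 0 0 -0.9 0 0 1"

```text
clock: 72.08
ee_pos: [569.7, -83.7, 128.2]
tcp_rot: [2.127, 2.312, 0.0]
ft_force: [-0.1, 0.7, -0.4]
gripper_width: 87.0
grasp_force: 0.0
```

```bash
python3 - <<'E'
from h import *
c=cam('top');s=cam('scene')
print('low');blobs(c,(205,240,148,212),150,50,8)
print('up',);blobs(c,(250,290,140,212),150,3,20)
go(588.7,18.2,110,0.11)
o=np.zeros((600,800,3),np.uint8)
o[:,:400]=cv2.resize(c['color'][140:215,205:255],(400,600),interpolation=cv2.INTER_CUBIC)
x,y=np.array(w2px(s,[575,204,40])).astype(int)
o[:,400:]=np.clip(cv2.resize(s['color'][y-45:y+45,x-30:x+30],(400,600),interpolation=cv2.INTER_CUBIC).astype(float)*1.5+10,0,255)
cv2.imwrite('pics/m2.png',o);cv2.imwrite('last.png',c['color'])
E
```

```text
low
area 20 centroid [670.7 192.2] rect c [670.7 191.8] size [20. 12.] ang 89.5
area 19 centroid [666.9 238.3] rect c [667.1 237.5] size [16. 12.] ang 89.5
area 19 centroid [650.1 209.3] rect c [650.8 209.7] size [16. 12.] ang 89.5
area 11 centroid [629.4 211.3] rect c [630.9 211.6] size [19.8  4. ] ang 89.5
area 27 centroid [603.4 203.2] rect c [602.7 203.8] size [46.4 23.8] ang 83.8
area 14 centroid [588.2 209.9] rect c [589.  209.6] size [23.7  8. ] ang 89.5
area 157 centroid [521.  197.2] rect c [530.4 197.9] size [97.  43.9] ang 4.7
area 11 centroid [545.6 203.9] rect c [547.3 203.7] size [19.7  4. ] ang 89.5
up
area 487 centroid [584.5  20. ] rect c [591.   16.5] size [ 61.  184.9] ang 89.5
t 72.2 pos [569.7 -85.8 127.9] yaw 1.650 w 86.7 turnvec [0.000e+00 1.000e-02 1.027e+01] shift now [5.11 1.36 0.89] shift after turn [ 1.52 -5.06  0.9 ]
```

View pics/m2.png

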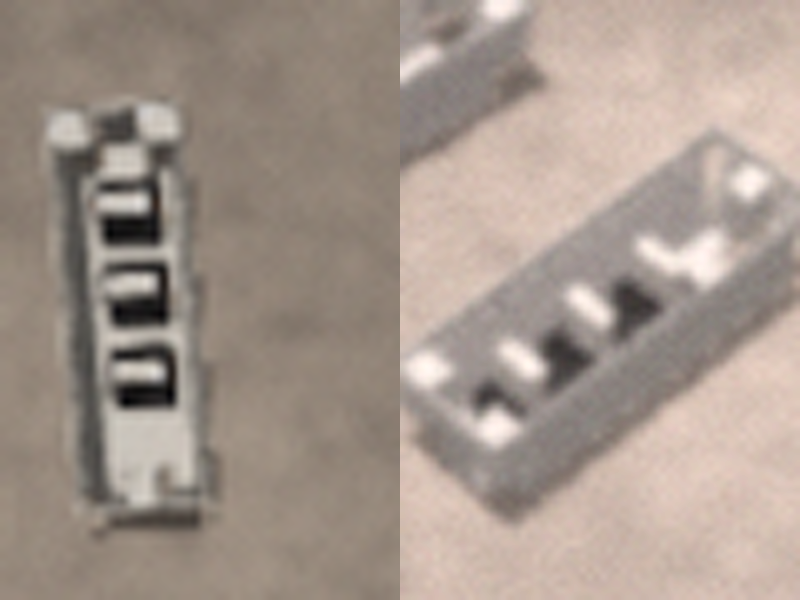

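All three cubes stand upright in the lower tote: tabs at (122,202), (130,285), (138,372) in the left crop. Now the upper tote's pose, from the picture I already have.

```bash
python3 - <<'E'
from h import *
c=cam('top')
f=lambda x,y,z:px2w(c,195+(x+.5)/5-.5,120+(y+.5)/5-.5,z)[:2].round(1)
for n,P in(('up',[(322,145),(410,140),(412,400),(328,405)]),('low',[(80,172),(163,165),(183,415),(103,422)])):
    q=np.array([f(x,y,60) for x,y in P]);print(n,q.tolist(),'centre',q.mean(0),'yaw',np.arctan2(*((q[0]+q[1]-q[2]-q[3])[::-1])))
for th in(158,168):blobs(c,(255,285,140,212),th,3,20)
q=q.mean(0)
go(588,18,110,0.01)
E
```

```text
up [[691.3, 54.6], [694.7, -14.9], [489.5, -14.0], [486.1, 51.6]] centre [590.4    19.325] yaw 0.005116914405455377
low [[671.5, 245.7], [676.5, 180.2], [479.2, 164.8], [474.2, 227.3]] centre [575.35 204.5 ] yaw 0.08544779101876991
area 478 centroid [584.6  20.1] rect c [591.   16.5] size [ 61.  184.9] ang 89.5
area 437 centroid [584.3  20.2] rect c [589.   16.6] size [ 61.  180.8] ang 89.5
t 72.2 pos [569.6 -83.8 128. ] yaw 1.652 w 87.0 turnvec [-0.    0.   10.95] shift now [5.   1.33 0.9 ] shift after turn [ 0.97 -5.08  0.9 ]
```

arm_command --commands "0 0 1 0 0 0 1; 0 0 1 0 0 0 1; 0 0 1 0 0 0 1; 0 0 1 0 0 0 1; 0 0 1 0 0 0 1"

```text
clock: 72.85
ee_pos: [569.6, -81.1, 128.2]
tcp_rot: [-2.827, -1.368, -0.001]
ft_force: [-0.2, 0.6, -1.2]
gripper_width: 87.2
grasp_force: 0.0
```

arm_command --commands "0 0 1 0 0 0 1; 0 0 1 0 0 0 1; 0 0 1 0 0 0 1; 0 0 1 0 0 0 1; 0 0 1 0 0 0 1"

```text
clock: 73.47
ee_pos: [569.6, -81.0, 128.2]
tcp_rot: [-3.132, -0.237, -0.0]
ft_force: [-0.2, 0.7, -0.4]
gripper_width: 87.1
grasp_force: 0.0
```

arm_command --commands "0 0 1 0 0 0 1; 0 0 0 0 0 0 1; 0 0 0 0.35 -0.9 0 1; 0 0 0 0.35 -0.9 0 1; 0 0 0 0.35 -0.9 0 1"

```text
clock: 74.1
ee_pos: [591.0, -26.0, 128.2]
tcp_rot: [-3.141, -0.01, -0.0]
ft_force: [1.2, 0.3, 0.1]
gripper_width: 86.9
grasp_force: 0.0
```

arm_command --commands "0 0 0 0 -0.9 0 1; 0 0 0 0 -0.9 0 1; 0 0 0 0 -0.7 0 1; 0 0 0 0 0 0 1; 0 0 0 0 0 0 1"

```text
clock: 74.72
ee_pos: [590.1, 20.6, 128.1]
tcp_rot: [3.141, 0.005, -0.0]
ft_force: [-0.2, -0.1, -0.1]
gripper_width: 87.3
grasp_force: 0.0
```

```bash
python3 -c "
from h import *
go(590.4,19.3,8,0.005)"
```

```text
t 74.7 pos [590.1  20.6 128.1] yaw 0.003 w 87.3 turnvec [ 0.01  0.   -0.01] shift now [0.01 0.06 6.01] shift after turn [0.01 0.07 6.01]
```

arm_command --commands "0 0 0 0 0 0.6 1; 0 0 0 0 0 0.9 1; 0 0 0 0 0 0.9 1; 0 0 0 0 0 0.9 1; 0 0 0 0 0 0.9 1"

```text
clock: 75.35
ee_pos: [589.9, 21.5, 42.5]
tcp_rot: [3.142, 0.007, -0.001]
ft_force: [-0.4, -0.5, 0.2]
gripper_width: 86.9
grasp_force: 0.0
```

arm_command --commands "0 0 0 0 0 0.8 1; 0 0 0 0 0 0.5 1; 0 0 0 0 0 0.4 1; 0 0 0 0 0 0 1; 0 0 0 0 0 0 1"

```text
clock: 75.97
ee_pos: [590.7, 21.6, 10.7]
tcp_rot: [-3.142, -0.007, -0.002]
ft_force: [-0.1, 0.9, 0.8]
gripper_width: 87.0
grasp_force: 0.0
```

arm_command --commands "0 0 0 0 0 0 0.3; 0 0 0 0 0 0 0.3; 0 0 0 0 0 0 0.3; 0 0 0 0 0 0 0.3; 0 0 0 0 0 0 0.3"

```text
clock: 76.6
ee_pos: [590.3, 20.7, 10.5]
tcp_rot: [3.141, 0.006, 0.0]
ft_force: [-1.4, -3.0, 2.7]
gripper_width: 66.0
grasp_force: 25.0
```

arm_command --commands "0 0 0 0 0 -0.3 0.3; 0 0 0 0 0 -0.6 0.3; 0 0 0 0 0 -0.9 0.3; 0 0 0 0 0 -0.9 0.3; 0 0 0 0 0 -0.9 0.3"

```text
clock: 77.22
ee_pos: [590.5, 21.7, 84.0]
tcp_rot: [-3.142, -0.007, -0.002]
ft_force: [0.3, -0.5, -1.7]
gripper_width: 65.8
grasp_force: 25.0
```

arm_command --commands "0 0 -0.53 0 0 -0.9 0.3; 0 0 0 0 0 -0.9 0.3; 0 0 0 0 0 -0.9 0.3; 0 0 0 0 0 -0.9 0.3; 0 0 0 0 0 0 0.3"

```text
clock: 77.85
ee_pos: [591.4, 21.7, 156.1]
tcp_rot: [-3.139, -0.131, -0.006]
ft_force: [-0.3, -0.7, -2.2]
gripper_width: 66.0
grasp_force: 25.0
```

```bash
python3 -c "
from h import *
go(575.4,204.5,130,0.085);s=get_state();print(s['grasp_force'],s['ft_force'])"
```

```text
t 77.8 pos [591.4  21.7 156.1] yaw 0.083 w 66.0 turnvec [ 0.   -0.02 -0.01] shift now [-0.04 -9.17  1.3 ] shift after turn [-0.02 -9.17  1.3 ]
24.96710568666458 [-0.27873716 -0.67230668 -2.18598363]
```

arm_command --commands "0 0 0 0 -0.7 0 0.3; 0 0 0 0 -0.9 0 0.3; 0 0 0 0 -0.9 0 0.3; 0 0 0 0 -0.9 0 0.3; 0 0 0 0 -0.9 0 0.3"

```text
clock: 78.47
ee_pos: [582.7, 108.9, 154.0]
tcp_rot: [-3.139, -0.133, 0.0]
ft_force: [-0.3, -0.2, -1.2]
gripper_width: 65.8
grasp_force: 25.0
```

arm_command --commands "0 0 0 0 -0.9 0 0.3; 0 0 0 0 -0.9 0 0.3; 0 0 0 0 -0.9 0 0.3; 0 0 0 0 -0.9 0 0.3; 0 0 0 0 -0.9 0 0.3"

```text
clock: 79.1
ee_pos: [575.3, 198.1, 154.1]
tcp_rot: [3.139, 0.132, 0.0]
ft_force: [-0.8, 0.2, -1.8]
gripper_width: 65.5
grasp_force: 25.0
```

arm_command --commands "0 0 0 0 -0.4 0 0.3; 0 0 0 0 0 0 0.3; 0 0 0 0 0 0 0.3; 0 0 0 0 0 0 0.3; 0 0 0 0 0 0 0.3"

```text
clock: 79.72
ee_pos: [574.9, 204.3, 154.2]
tcp_rot: [3.139, 0.13, 0.0]
ft_force: [0.4, -0.0, -2.9]
gripper_width: 65.8
grasp_force: 25.0
```

```bash
python3 - <<'E'
from h import *
go(575.4,204.5,68,0.085);s=get_state();print(s['grasp_force'],s['ft_force'].round(1))
c=cam('scene')
# compare with the scene picture of m2 (right half, lower tote near corner region)
old=cv2.imread('pics/m2.png')[:,400:];x,y=np.array(w2px(c,[575,204,40])).astype(int)
new=np.clip(cv2.resize(c['color'][y-45:y+45,x-30:x+30],(400,600),interpolation=cv2.INTER_CUBIC).astype(float)*1.5+10,0,255).astype(np.uint8)
T=old[400:540,20:240];r=cv2.minMaxLoc(cv2.matchTemplate(new,T,cv2.TM_CCOEFF_NORMED));print('near end of lower tote: match',r[1],'at',r[3],'was (20,400); 6.7 px per pixel')
E
```

```text
t 79.7 pos [574.9 204.3 154.2] yaw 0.083 w 65.8 turnvec [ 0.   -0.   -0.01] shift now [ 0.03 -0.01  4.31] shift after turn [ 0.03 -0.01  4.31]
24.967239797115326 [ 0.4 -0.  -2.9]
near end of lower tote: match 0.9601984024047852 at (23, 402) was (20,400); 6.7 px per pixel
```

arm_command --commands "0 0 0 0 0 0.6 0.3; 0 0 0 0 0 0.9 0.3; 0 0 0 0 0 0.9 0.3; 0 0 0 0 0 0.9 0.3; 0 0 0 0 0 0.6 0.3"

```text
clock: 80.4
ee_pos: [574.0, 204.6, 74.2]
tcp_rot: [3.138, 0.132, -0.003]
ft_force: [-0.4, -1.1, -1.1]
gripper_width: 65.8
grasp_force: 25.0
```

arm_command --commands "0 0 0 0 0 0.2 0.3; 0 0 0 0 0 0.15 0.3; 0 0 0 0 0 0 0.3; 0 0 0 0 0 0 0.3; 0 0 0 0 0 0 0.3"

```text
clock: 81.03
ee_pos: [575.0, 205.0, 69.6]
tcp_rot: [-3.139, -0.131, -0.001]
ft_force: [0.1, 0.9, -1.5]
gripper_width: 65.6
grasp_force: 25.0
```

arm_command --commands "0 0 0 0 0 0.1 0.3; 0 0 0 0 0 0 0.3; 0 0 0 0 0 0 0.3; 0 0 0 0 0 0 0.3; 0 0 0 0 0 0 0.3"

```text
clock: 81.65
ee_pos: [574.8, 204.9, 67.2]
tcp_rot: [3.139, 0.132, 0.0]
ft_force: [0.1, 0.4, -1.4]
gripper_width: 65.3
grasp_force: 25.0
```

```bash
python3 -c "
from h import *
go(575.4,204.5,64.5,0.085);s=get_state();print(s['grasp_force'],s['ft_force'].round(1))"
```

```text
t 81.7 pos [574.8 204.9  67.2] yaw 0.084 w 65.3 turnvec [ 0.   -0.   -0.01] shift now [0.03 0.02 0.13] shift after turn [0.03 0.02 0.13]
24.967232644557953 [ 0.1  0.4 -1.4]
```

arm_command --commands "0 0 0 0 0 0.1 0.3; 0 0 0 0 0 0 0.3; 0 0 0 0 0 0 0.3; 0 0 0 0 0 0 0.3; 0 0 0 0 0 0 0.3"

```text
clock: 82.28
ee_pos: [574.8, 204.9, 65.2]
tcp_rot: [3.139, 0.132, 0.0]
ft_force: [-0.0, -0.1, -0.6]
gripper_width: 65.9
grasp_force: 25.0
```

arm_command --commands "0 0 0 0 0 0.08 0.3; 0 0 0 0 0 0 0.3; 0 0 0 0 0 0 0.3; 0 0 0 0 0 0 0.3; 0 0 0 0 0 0 0.3"

```text
clock: 82.9
ee_pos: [575.0, 205.0, 64.5]
tcp_rot: [3.139, 0.132, 0.001]
ft_force: [-1.6, -1.2, 4.9]
gripper_width: 65.4
grasp_force: 25.0
```

Contact right where expected, reading 64.5, which puts the underside about 54 mm up. Releasing and rising.

arm_command --commands "0 0 0 0 0 -0.05 0.3; 0 0 0 0 0 0 0.95; 0 0 0 0 0 0 1; 0 0 0 0 0 0 1; 0 0 0 0 0 0 1"

```text
clock: 83.52
ee_pos: [574.8, 204.9, 64.5]
tcp_rot: [3.139, 0.132, 0.0]
ft_force: [0.5, -0.1, 0.4]
gripper_width: 86.0
grasp_force: 0.0
```

arm_command --commands "0 0 0 0 0 -0.4 1; 0 0 0 0 0 -0.8 1; 0 0 0 0 0 -1 1; 0 0 0 0 0 -1 1; 0 0 0 0 0 -1 1"

```text
clock: 84.15
ee_pos: [575.1, 205.1, 150.7]
tcp_rot: [-3.138, -0.132, -0.003]
ft_force: [-0.1, -0.0, 0.3]
gripper_width: 86.8
grasp_force: 0.0
```

arm_command --commands "0 0 0.93 0 0 0 0; 0 0 0 -0.3 0.9 0 0; 0 0 0 -0.3 0.9 0 0; 0 0 0 -0.3 0.9 0 0; 0 0 0 -0.3 0.9 0 0"

```text
clock: 84.78
ee_pos: [546.1, 132.4, 148.5]
tcp_rot: [3.14, -0.088, -0.0]
ft_force: [1.3, 0.4, -0.2]
gripper_width: 45.4
grasp_force: 0.0
```

arm_command --commands "0 0 0 -0.3 0.9 0 0; 0 0 0 -0.3 0.9 0 0; 0 0 0 -0.3 0.9 0 0; 0 0 0 -0.3 0.9 0 0; 0 0 0 -0.3 0.9 0 0"

```text
clock: 85.4
ee_pos: [511.4, 45.0, 148.6]
tcp_rot: [3.14, -0.087, 0.0]
ft_force: [-0.3, 0.1, -0.0]
gripper_width: 1.6
grasp_force: 0.0
```

arm_command --commands "0 0 0 -0.3 0.9 0 0; 0 0 0 -0.3 0.9 0 0; 0 0 0 -0.3 0.9 0 0; 0 0 0 -0.3 0.9 0 0; 0 0 0 -0.3 0.9 0 0"

```text
clock: 86.02
ee_pos: [476.3, -43.1, 148.6]
tcp_rot: [3.14, -0.087, 0.0]
ft_force: [0.1, 0.0, 0.5]
gripper_width: 0.8
grasp_force: 0.0
```

```bash
python3 - <<'E'
from h import *
go(438,-207,-5,-0.056)
c=cam('top');cv2.imwrite('last.png',c['color'])
print('up floor (z 57)');blobs(c,(200,245,140,212),150,57,60)
E
```

```text
t 86.0 pos [476.3 -43.1 148.6] yaw -0.056 w 0.8 turnvec [ 0. -0.  0.] shift now [-1.46  8.29  7.68] shift after turn [-1.45  8.29  7.68]
up floor (z 57)
area 492 centroid [572.9 205.2] rect c [574.8 205.1] size [183.9  48. ] ang 5.8
```

arm_command --commands "0 0 0 -0.2 0.9 0 0; 0 0 0 -0.2 0.9 0 0; 0 0 0 -0.2 0.9 0 0; 0 0 0 -0.2 0.9 0 0; 0 0 0 -0.2 0.9 0 0"

```text
clock: 86.7
ee_pos: [451.7, -131.3, 148.6]
tcp_rot: [-3.14, 0.087, -0.001]
ft_force: [0.2, -0.7, 0.3]
gripper_width: 0.7
grasp_force: 0.0
```

arm_command --commands "0 0 0 -0.1 0.9 0 0; 0 0 0 -0.1 0.9 0 0; 0 0 0 -0.1 0.9 0 0; 0 0 0 -0.1 0.9 0 0; 0 0 0 0 0.1 0 0"

```text
clock: 87.32
ee_pos: [439.4, -205.3, 148.5]
tcp_rot: [3.14, -0.091, 0.0]
ft_force: [-0.3, 1.0, 0.9]
gripper_width: 0.3
grasp_force: 0.0
```

arm_command --commands "0 0 0 0 0 0.9 0; 0 0 0 0 0 0.9 0; 0 0 0 0 0 0.9 0; 0 0 0 0 0 0.9 0; 0 0 0 0 0 0.9 0"

```text
clock: 87.95
ee_pos: [440.2, -203.1, 58.1]
tcp_rot: [-3.14, 0.085, -0.001]
ft_force: [-0.2, 1.0, 0.7]
gripper_width: 0.4
grasp_force: 0.0
```

```bash
python3 - <<'E'
from h import *
go(438,-207,-5,-0.056)
E
```

```text
t 88.0 pos [ 440.2 -203.1   58.1] yaw -0.054 w 0.4 turnvec [-0.   -0.    0.01] shift now [-0.1   0.2   3.15] shift after turn [-0.1   0.2   3.15]
```

arm_command --commands "0 0 0 0 0.2 0.8 0; 0 0 0 0 0 0.8 0; 0 0 0 0 0 0.8 0; 0 0 0 0 0 0.7 0; 0 0 0 0 0 0 0"

```text
clock: 88.58
ee_pos: [438.7, -207.8, -4.6]
tcp_rot: [-3.14, 0.087, 0.004]
ft_force: [-0.3, 0.5, -0.2]
gripper_width: 0.5
grasp_force: 0.0
```

arm_command --commands "0 0 0 0.4 0 0 0; 0 0 0 0.4 0 0 0; 0 0 0 0.4 0 0 0; 0 0 0 0.4 0 0 0; 0 0 0 0.4 0 0 0"

```text
clock: 89.2
ee_pos: [479.3, -210.5, -3.5]
tcp_rot: [-3.14, 0.088, 0.002]
ft_force: [-1.7, 0.2, 1.5]
gripper_width: 0.7
grasp_force: 1.2
```

arm_command --commands "0 0 0 0.4 0 0 0; 0 0 0 0.4 0 0 0; 0 0 0 0.4 0 0 0; 0 0 0 0.4 0 0 0; 0 0 0 0.4 0 0 0"

```text
clock: 89.82
ee_pos: [519.8, -212.8, -3.5]
tcp_rot: [3.14, -0.088, -0.0]
ft_force: [-3.3, 0.1, 2.5]
gripper_width: 0.6
grasp_force: 1.5
```

arm_command --commands "0 0 0 0.4 0 0 0; 0 0 0 0.4 0 0 0; 0 0 0 0.4 0 0 0; 0 0 0 0.1 0 0 0; 0 0 0 0 0 0 0"

```text
clock: 90.45
ee_pos: [545.5, -214.2, -3.5]
tcp_rot: [3.14, -0.088, 0.0]
ft_force: [-3.3, -1.8, 1.2]
gripper_width: 0.6
grasp_force: 1.3
```

arm_command --commands "0 0 0 0.2 0 0 0; 0 0 0 0.2 0 0 0; 0 0 0 0.2 0 0 0; 0 0 0 0.1 0 0 0; 0 0 0 0 0 0 0"

```text
clock: 91.08
ee_pos: [556.9, -214.8, -3.5]
tcp_rot: [-3.14, 0.088, 0.008]
ft_force: [-8.5, -0.3, 6.4]
gripper_width: 0.7
grasp_force: 4.0
```

arm_command --commands "0 0 0 0.1 0 0 0; 0 0 0 0.1 0 0 0; 0 0 0 0 0 0 0; 0 0 0 0 0 0 0; 0 0 0 0 0 0 0"

```text
clock: 91.7
ee_pos: [563.6, -215.2, -3.5]
tcp_rot: [3.14, -0.087, 0.001]
ft_force: [-1.8, -1.3, -0.9]
gripper_width: 0.5
grasp_force: 1.0
```

arm_command --commands "0 0 0 0.1 0 0 0; 0 0 0 0.1 0 0 0; 0 0 0 0 0 0 0; 0 0 0 0 0 0 0; 0 0 0 0 0 0 0"

```text
clock: 92.32
ee_pos: [567.1, -215.4, -3.5]
tcp_rot: [3.14, -0.088, -0.0]
ft_force: [-2.2, -1.6, -0.1]
gripper_width: 0.4
grasp_force: 1.5
```

arm_command --commands "0 0 0 0.1 0 0 0; 0 0 0 0 0 0 0; 0 0 0 0 0 0 0; 0 0 0 0 0 0 0; 0 0 0 0 0 0 0"

```text
clock: 92.95
ee_pos: [568.5, -215.5, -3.5]
tcp_rot: [-3.14, 0.088, 0.003]
ft_force: [-4.0, -1.5, 0.5]
gripper_width: 0.3
grasp_force: 2.4
```

arm_command --commands "0 0 0 0.1 0 0 0; 0 0 0 0 0 0 0; 0 0 0 0 0 0 0; 0 0 0 0 0 0 0; 0 0 0 0 0 0 0"

```text
clock: 93.58
ee_pos: [568.5, -215.5, -3.5]
tcp_rot: [-3.14, 0.088, 0.009]
ft_force: [-9.1, -0.2, 5.8]
gripper_width: 0.5
grasp_force: 4.6
```

arm_command --commands "0 0 0 0.1 0 0 0; 0 0 0 0 0 0 0; 0 0 0 0 0 0 0; 0 0 0 0 0 0 0; 0 0 0 0 0 0 0"

```text
clock: 94.2
ee_pos: [568.3, -215.4, -3.5]
tcp_rot: [-3.139, 0.089, 0.015]
ft_force: [-13.5, 0.5, 9.4]
gripper_width: 0.2
grasp_force: 6.8
```

It's at its stop after riding over the latch, force 9 → 13 N at 568.5. Backing off and checking everything.

arm_command --commands "0 0 0 -0.2 0 0 0; 0 0 0 -0.2 0 0 0; 0 0 0 -0.4 0 0 0; 0 0 0 -0.8 0 0 0; 0 0 0 -0.9 0 0 0"

```text
clock: 94.82
ee_pos: [523.4, -212.4, -3.1]
tcp_rot: [-3.14, 0.086, -0.003]
ft_force: [0.1, -0.3, 0.2]
gripper_width: 0.5
grasp_force: 0.0
```

arm_command --commands "0 0 0 -0.9 0 0 0; 0 0 0 -0.9 0 -0.5 0; 0 0 0 -0.5 0 -1 0; 0 0 0 0 0 -1 0; 0 0 0 0 0 -1 0"

```text
clock: 95.45
ee_pos: [477.3, -210.3, 68.1]
tcp_rot: [3.14, -0.087, 0.003]
ft_force: [0.5, 0.2, 0.7]
gripper_width: 0.5
grasp_force: 0.0
```

arm_command --commands "0 0 0 0 0.9 -1 0; 0 0 0 0 0.9 0 0; 0 0 0 0 0.9 0 0; 0 0 0 0 0.9 0 0; 0 0 0 0 0 0 0"

```text
clock: 96.08
ee_pos: [472.5, -284.1, 85.8]
tcp_rot: [3.14, -0.093, -0.002]
ft_force: [1.3, -0.5, 0.2]
gripper_width: 0.2
grasp_force: 0.0
```

```bash
python3 - <<'E'
from h import *
t=cam('top');s=cam('scene');print(get_state()['clock'],get_state()['ee_pos'].round())
o=np.zeros((600,800,3),np.uint8)
o[:300]=cv2.resize(t['color'][135:225,190:430],(800,300),interpolation=cv2.INTER_CUBIC)
o[300:]=cv2.resize(s['color'][130:260,110:323],(800,488),interpolation=cv2.INTER_CUBIC)[90:390]
cv2.imwrite('pics/fin.png',o)
E
```

```text
96.175 [ 473. -282.   86.]
```

View pics/fin.png

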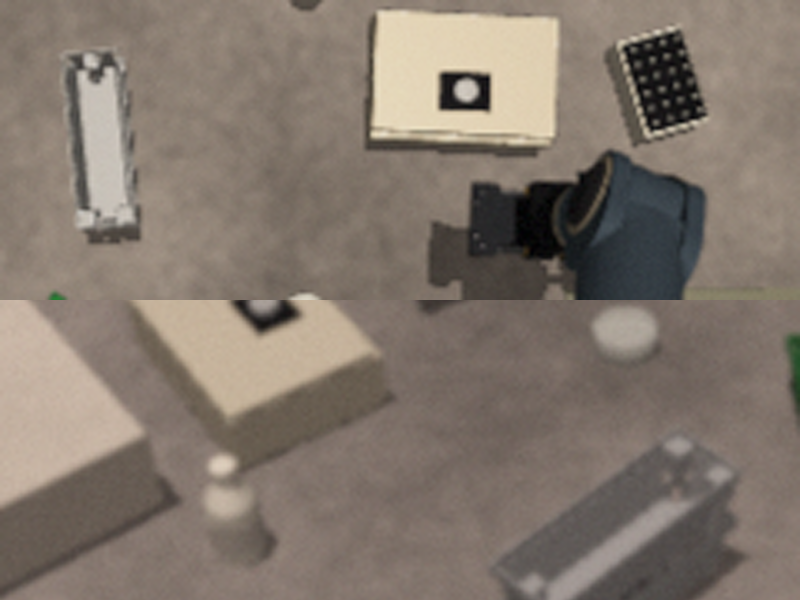

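The drawer is shut and stayed shut, its front flush at row 140. The upper tote sits level on the lower one at (100,145), with its single-block end at the far end, so it is half a turn round. The bystanders in view (dishes, ethanol bottle, tip rack) are still in place. Handing in.

```bash
python3 -c "
from h import *
print(workorder.close_job())"
```

```text
the job is handed in; nothing more can be done
None
```

The job is handed in with no verdict returned: the drawer sprang open untouched, its three cubes stand upright in the lower tote, the upper tote rests half a turn round on the ledges, and the drawer is pushed shut past its latch.

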